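Unpack a jammed case of bottle fuses into the stock drawer

TASK

Unpack this delivery of ceramic fuses: press the red pad of the clamp down until it clicks and stays down, so that it pins the blue tray, then lift the stuck clear cover straight off without dragging the tray along and set it upright in the middle of the black mat. Put every fuse from the tray, and the small white carton, into the open drawer and slide the drawer fully shut. Leave the tray clamped in its dock and leave the jar, the screwdriver and the ceramic screw cap alone.

Things in the scene. Friction and masses are not known exactly. Their poses are not given: they have to be found in the camera images.
- tray_mid (a point): Middle of the floor of the blue tray (inner part), 5 mm above its underside; its long side along its y. Base plate 84 x 256 x 5 mm; on it a wall 66 (x) by 186 (y) mm outside, 3 mm thick, 12 mm high. Loose on the dock, +y end under a fixed lip, -y end under the clamp. Sprung clips in its long walls hold the cover with 10 to 15 N: unless clamped, the tray comes up with it.
- cover_handle (a point): Grip point on the orange handle of the clear cover (outer part): an open-bottomed box 76 (x) x 196 (y) x 63 mm high, 180 g, standing over the tray's wall on its base plate. The handle is a bar 14 mm wide (x), 80 long (y), reaching 36 mm above the roof; the point is 24 mm above the roof, 87 above the bottom edge. Off the clips after 12 mm of lift; must rise 60 mm to pass over the fuses.
- clamp (a joint): Angle of the clamp arm (rad): 0 = raised, 0.5 = fully down. Pressed through about 0.34 it snaps over and stays down near 0.5; released earlier it springs up again. Pressing takes about 7 N at the red pad.
- clamp_pad (a point): Centre of the top of the red pad (36 mm across) at the free end of the clamp arm, which crosses the tray's -y end and turns about a fixed horizontal pivot parallel to the tray's y, 125 mm from the pad, on the tray's +x side. Going down, the pad drops about 60 mm and swings about 20 mm towards the tray's -x side; fully down its top is 33 mm above the bench.
- dock: Grey dock plate 130 x 310 x 8 mm, fixed to the bench; origin under its centre, axes as the tray's. Its lip at the +y end reaches 22 mm above the bench. The fuses stand in the tray in a row along y, about 45 mm apart.
- mat_mid (a point): Middle of the top of the black rubber mat, 120 (x) x 250 (y) x 3 mm, fixed to the bench; its long side along its own y.
- fuse0_mid (a point): Centre, half-way up, of a white ceramic bottle fuse with a metal cap, 52 mm tall, 27 mm across over its lower 37 mm, the neck and cap above 20 mm across; 60 g; z points from foot to cap. Absent in some starts (None).
- fuse1_mid (a point): Centre, half-way up, of a white ceramic bottle fuse with a metal cap, 52 mm tall, 27 mm across over its lower 37 mm, the neck and cap above 20 mm across; 60 g; z points from foot to cap. Absent in some starts (None).
- fuse2_mid (a point): Centre, half-way up, of a white ceramic bottle fuse with a metal cap, 52 mm tall, 27 mm across over its lower 37 mm, the neck and cap above 20 mm across; 60 g; z points from foot to cap. Absent in some starts (None).
- fuse3_mid (a point): Centre, half-way up, of a white ceramic bottle fuse with a metal cap, 52 mm tall, 27 mm across over its lower 37 mm, the neck and cap above 20 mm across; 60 g; z points from foot to cap. Absent in some starts (None).
- carton_mid (a point): Centre of the small white carton with a green band, 44 x 44 x 60 mm high, 110 g, standing loose on the bench.
- cab_drawer0 (a joint): How far the drawer is open (m): 0 = shut. It slides along the cabinet's x (-x to open) with about 1 N of friction and stays where it is left.
- drawer_floor (a point): Centre of the drawer's inner floor; x points into the cabinet. The drawer is 195 (x) by 218 (y) mm inside, its walls 76 mm high. Open 140 to 160 mm at the start, so that its part from x = -97 to about +30 mm lies open to the sky. The blue cabinet, 260 mm wide, 120 high, is fixed.
- drawer_front (a point): A point on the outer face of the drawer's grey front, midway along, about 6 mm under its top edge. A bar handle 120 mm long, parallel to the front, stands off 35 mm towards the robot, its axis 19 mm lower than this point. Push either towards the drawer's +x to shut it.
- cover: The clear cover; origin in the middle of its bottom edge.
- jar: Bystander: amber jar 56 mm across, 75 mm tall; origin under its centre.
- driver: Bystander: yellow-handled screwdriver lying on the bench.
- plugcap: Bystander: white ceramic screw cap, 44 mm across, 36 mm tall; origin under its centre.
Not all that is in view belongs to the job. There is more than one size of the cover; the job needs the larger.

How it is judged (in metres and radians):
On the way, in this order (a step that is already met when the one before it is completed fails the run):
1. The clamp is pressed down and stays down by itself, the cover still on the tray (value of joint clamp above 0.44 rad and contact force between clamp and the fingers below 0.5 N and contact force between clamp and the arm below 0.5 N and horizontal distance between cover_handle and tray_mid below 0.02 m), for 0.3 s.
2. The cover stands upright on the mat, the tray still pinned in the dock (horizontal distance between cover_handle and mat_mid below 0.05 m and height (world z) of cover_handle below 0.1 m and angle between each of cover_handle, tray_mid's own z axis and vertical below 0.1 rad and linear speed of cover below 0.03 m/s and value of joint clamp above 0.44 rad and distance of tray_mid from where it was at the start of the episode below 0.015 m), for 0.3 s.
At the end, for the whole second after the job is handed in: Every fuse present and the carton lie in the drawer (below its rim), the drawer is shut to within 6 mm, the cover stands upright on the mat with its centre within 50 mm of the mat's, the clamp is latched down (above 0.44 rad), the tray lies within 15 mm of where it started (all of step 2 and x of fuse0_mid in the frame of drawer_floor between -0.104 and 0.104 m and y of fuse0_mid in the frame of drawer_floor between -0.112 and 0.112 m and z of fuse0_mid in the frame of drawer_floor between 0 and 0.08 m and x of fuse1_mid in the frame of drawer_floor between -0.104 and 0.104 m and y of fuse1_mid in the frame of drawer_floor between -0.112 and 0.112 m and z of fuse1_mid in the frame of drawer_floor between 0 and 0.08 m and x of fuse2_mid in the frame of drawer_floor between -0.104 and 0.104 m and y of fuse2_mid in the frame of drawer_floor between -0.112 and 0.112 m and z of fuse2_mid in the frame of drawer_floor between 0 and 0.08 m and x of fuse3_mid in the frame of drawer_floor between -0.104 and 0.104 m and y of fuse3_mid in the frame of drawer_floor between -0.112 and 0.112 m and z of fuse3_mid in the frame of drawer_floor between 0 and 0.08 m and x of carton_mid in the frame of drawer_floor between -0.104 and 0.104 m and y of carton_mid in the frame of drawer_floor between -0.112 and 0.112 m and z of carton_mid in the frame of drawer_floor between 0 and 0.08 m and value of joint cab_drawer0 below 0.006 m); the robot touches nothing.
It fails at once if The tray is dragged up (by more than 8 mm), tipped (more than 0.06 rad) or pulled out of its dock (25 mm) (height (world z) of tray_mid above 0.021 m or distance of tray_mid from where it was at the start of the episode above 0.025 m or angle between tray_mid's own z axis and vertical above 0.06 rad).
It fails at once if A bystander (jar, screwdriver, screw cap) is moved more than 50 mm (distance of any of jar, driver, plugcap from where it was at the start of the episode above 0.05 m).
Of fuse0, fuse1, fuse2, fuse3 only 3 to 4 are there at a start; the rules pass over those that are not, and their reading is None.
At some moment in a run one of carton may be knocked a few centimetres aside while the robot is not near it.
Once in a run the grip may slacken for a moment while it holds something.
It also fails if it takes over 208 s, if anything falls off the work surface, if the arm or the gripper's body presses on something with over 40 N, if the wrist force passes 120 N, or if a joint passes its speed limit or range.

ROBOT

A 7-joint arm with a two-finger parallel gripper is mounted at the origin on the work surface. World frame = base frame: x ahead of the robot, y to its left, z up, the work surface at z = 0. Lengths are in mm, angles in rad, forces in N, time in s.
With the tool pointing down it reaches from about 400 to 900 mm from the base axis. Payload 5.5 kg.
Tool frame: the origin (TCP) lies midway between the tips of the shut fingers; the grasp point (between the pads) lies bot.grasp_offset behind it (bot.grasp_offset is the distance from the TCP to the grasp point, in mm); x points along the fingers, z is the direction in which the jaws open and shut, and the axes are right-handed (so a half turn about x gives the same grasp; the last joint's range is limited). The gripper opens to 85 mm and grips with 20 to 120 N. Pads are 22 mm wide; open, the fingers measure 114 mm over their backs; the gripper's body (76 mm by 85 mm) begins 54 mm behind the grasp point. The pads swing forward as they close: fully open they stand 13 mm farther back than shut.
Start: joints at [-0.855, 0.501, -0.427, 1.55, 0.221, 1.138, -0.21], TCP at [284.33, 584.514, 231.31] pointing down, gripper open.
Joint ranges: [-2.88, 2.88], [-0.31, 2.03], [-1.54, 1.56], [0.2, 2.42], [-1.41, 4.55], [0.19, 2.02], [-2.57, 2.57]. Speed limits (rad/s): [2.57, 2.57, 3.14, 3.14, 3.14, 3.14, 3.14].

INTERFACE

Orientations are given as a rotation vector (axis times angle).
In Python, from station import bot gives the robot as it stands. The module is installed in compiled form; this text tells all that it offers.
- The arm moves only by the shell command python3 -m pendant 'ROWS' [OPENING]. ROWS is JSON, a list of rows, each a list of 6 numbers: the shift along the tool's x, y, z in m, then the turn, a rotation vector about the tool's x, y, z in rad. In form: [[dx, dy, dz, wx, wy, wz], ...]. A call has 1 to 20 rows; each row is the pose to reach, as a shift and turn from the pose measured when the call began, along the tool's axes at that moment; what a row does not reach only later rows make up. A row lasts 1/10 s, in which the tool goes at most 50 mm and 8.59 degrees, less where a joint would pass 70% of its speed; a pose out of reach is approached as far as the arm can. A call with a gripper value outside its range is refused whole. OPENING is the opening, from 0 (shut) to 1 (fully open), set as the call begins (- or left out, the last holds). The fingers move at their own pace and stop on an object; the grip force is fixed at half the most. Time passes only in rows, so rows that repeat a pose let the fingers close. It gives the time, the measured TCP pose, the force and the opening at its end, in the units of the state.
- bot.get_obs(): the state, without advancing time (a new reading comes with each control period).
- bot.camera(name): name is "scene" or "top"; returns a dict with "pixels" (480x640x3 uint8, red, green, blue), "range_z" (480x640 float32, mm along the optical axis (not along the pixel's ray), 0 where there is no reading), "mtx" (3x3 intrinsics, pixels), "D" ([k1, k2, p1, p2, k3] as OpenCV has them; the pictures are not rectified), "rvec" (rotation vector, rad) and "tvec" (3), from world to camera coordinates, as OpenCV has them. Camera axes: x right, y down, z forward; pixel columns grow to the right and rows downward; lengths in mm; the calibration is good to about 2 mm. A picture is of the moment at which its call begins.
- bot.sign_off(): hands the job in, once; it reports no verdict.
The state is a dict: "time": time; "joints": joint angles; "qvel": joint speeds; "effort": joint torques, N m; "tool_pos": TCP position; "ee_rot": TCP orientation; "wrist_force": force on the tool from outside, world axes, zero at the start; "ft_torque": the same for the moment, N m; "gripper_width": opening from 0.0 (shut) to 1.0 (fully open).
Only numpy, scipy, OpenCV 4.12 (cv2) and the standard library are available. Lean on these libraries where they do the work, as an engineer would, in place of code of your own. Each camera call takes 0.05 s, during which the arm holds its last target.

## Working session

There is one attempt and no reset: what is moved stays moved. The work goes in short steps, Python scripts to look and compute and a shell command to move; the robot and the scene stay as the last step left them, time stands still between calls to the robot, and variables do not carry over. Pictures are saved under pics/ and viewed, and the job is handed in when it is done.

```bash
mkdir -p pics; ls; cat > h.py <<'E'
import numpy as np, cv2
from station import bot
def snap(name,tag):
    c=bot.camera(name); cv2.imwrite(f'pics/{tag}.png',c['pixels'][:,:,::-1]); np.savez(f'pics/{tag}.npz',**{k:np.array(v) for k,v in c.items()}); return c
def load(tag): return dict(np.load(f'pics/{tag}.npz'))
def pose(c):
    R,_=cv2.Rodrigues(np.array(c['rvec'],float)); return R,np.array(c['tvec'],float).ravel()
def rays(c,uv):
    uv=np.array(uv,float).reshape(-1,1,2); n=cv2.undistortPoints(uv,np.array(c['mtx'],float),np.array(c['D'],float)).reshape(-1,2)
    return np.c_[n,np.ones(len(n))]
def on_plane(c,uv,z):
    R,t=pose(c); d=rays(c,uv)@R; o=-R.T@t; s=(z-o[2])/d[:,2]; return o+d*s[:,None]
def at_depth(c,uv):
    R,t=pose(c); uv=np.array(uv).reshape(-1,2); z=np.array(c['range_z'])[uv[:,1].astype(int),uv[:,0].astype(int)]
    return (rays(c,uv)*z[:,None]-t)@R
def proj(c,P):
    return cv2.projectPoints(np.array(P,float).reshape(-1,1,3),np.array(c['rvec'],float),np.array(c['tvec'],float),np.array(c['mtx'],float),np.array(c['D'],float))[0].reshape(-1,2)
E
python3 - <<'E'
from h import *
np.set_printoptions(precision=3,suppress=True)
for n in('scene','top'):
    c=snap(n,n+'0'); R,t=pose(c); print(n,-R.T@t,R[2])
o=bot.get_obs(); print(o, bot.grasp_offset); R=cv2.Rodrigues(np.array(o['ee_rot'],float))[0]; print(R)
E
```

```text
pics
scene [ 940.038 -639.78  1009.489] [-0.323  0.55  -0.77 ]
top [ 438.171  -25.099 1248.291] [ 0.079  0.004 -0.997]
{'time': 0.1, 'joints': array([-0.855,  0.502, -0.427,  1.551,  0.221,  1.138, -0.21 ]), 'qvel': array([-0.   , -0.   , -0.   , -0.004,  0.002,  0.002,  0.001]), 'effort': array([ -0.011, -57.081,  -5.839, -28.175,   0.01 ,   0.005,  -0.   ]), 'tool_pos': array([284.119, 583.929, 230.372]), 'ee_rot': array([-0.871,  1.392,  0.869]), 'wrist_force': array([-0.124,  0.161, -0.575]), 'ft_torque': array([-0.031,  0.025,  0.021]), 'gripper_width': 1.0047942463811097} 18.700000000000003
[[-0.001 -0.899  0.437]
 [-0.002  0.437  0.899]
 [-1.     0.    -0.002]]
```

View pics/scene0.png

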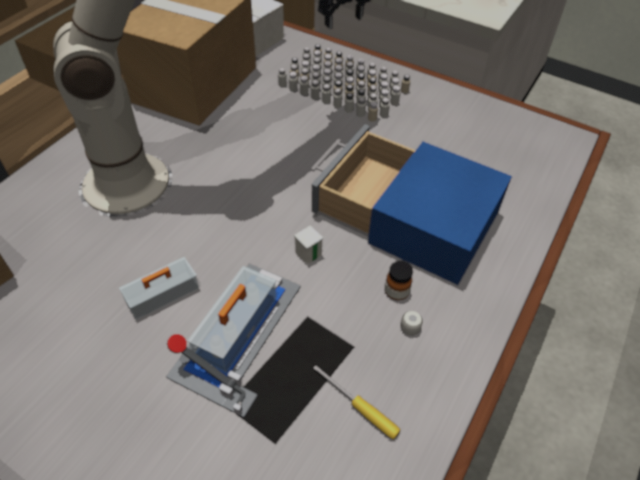

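View pics/top0.png

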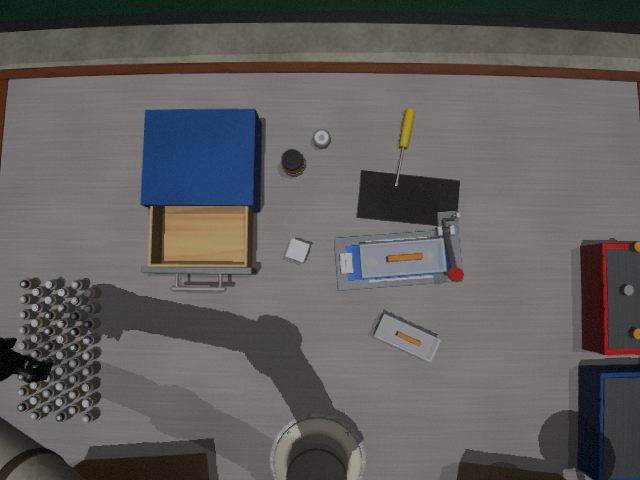

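Candidates for the cover: a large clear cover with an orange handle on the blue tray, at top (405,257) and scene (232,303), and a small loose cover at top (408,338) and scene (157,278). I choose the first because it is on the tray and is the larger one. The red pad is at top (456,274). The carton is at top (297,250), not the white screw cap at (321,138). I also see the screwdriver tip lying over the mat at top (396,185). Next I check this in close crops.

```bash
python3 - <<'E'
from h import *
np.set_printoptions(precision=1,suppress=True)
a=load('top0')['pixels'][:,:,::-1]; b=load('scene0')['pixels'][:,:,::-1]
A=cv2.resize(a[155:365,325:475],None,fx=2.66,fy=2.66,interpolation=cv2.INTER_CUBIC)
B=cv2.resize(b[220:430,110:290],None,fx=2.2,fy=2.66,interpolation=cv2.INTER_CUBIC)
cv2.imwrite('pics/crop0.png',np.hstack([A,B[:A.shape[0]]]) if A.shape[0]<=B.shape[0] else A)
c=load('top0'); s=load('scene0')
hsv=cv2.cvtColor(c['pixels'],cv2.COLOR_RGB2HSV); hs=cv2.cvtColor(s['pixels'],cv2.COLOR_RGB2HSV)
def blobs(h,lo,hi,mn=30):
    m=cv2.inRange(h,np.array(lo),np.array(hi)); n,l,st,ce=cv2.connectedComponentsWithStats(m)
    return [(st[i,4],ce[i],l==i) for i in range(1,n) if st[i,4]>=mn]
for nm,cc,h in(('top',c,hsv),('scene',s,hs)):
  for col,lo,hi in(('orange',(7,150,120),(20,255,255)),('red',(0,190,150),(4,255,255)),('mat',(0,0,0),(180,90,32))):
    for n,ce,m in blobs(h,lo,hi):
        if n>8000: continue
        ys,xs=np.nonzero(m); P=at_depth(cc,np.c_[xs,ys]); 
        r=cv2.minAreaRect(P[:,:2].astype(np.float32)); print(nm,col,n,ce,np.median(P,0),'rect',np.array(r[0]),np.array(r[1]),r[2])
E
```

```text
top orange 39 [637.3 246. ] [ 520.7 -736.4  132.6] rect [ 520.6 -735.6] [18.6 14.5] 3.8358681201934814
top orange 183 [404.8 256.8] [ 494.3 -196.9  111.5] rect [ 494.8 -197. ] [12.  77.5] 4.557541370391846
top orange 54 [636.7 333.5] [ 320.4 -729.3  132.4] rect [ 320.5 -728.9] [14.4 20.8] 86.19712829589844
top orange 98 [408.8 338.8] [ 306.8 -210.7   73. ] rect [ 361.7 -127.8] [255.6  15.7] 56.8609733581543
top red 381 [612.  302.4] [ 380.6 -668.4  109.9] rect [ 399.5 -693.6] [259.1  86.8] 6.356782913208008
top mat 2951 [135.6  19.5] [1517.6  794.  -696.7] rect [1288.7  475.7] [1817.5  770.4] 53.46076965332031
top mat 206 [306.4  15.3] [1517.1   77.3 -691.6] rect [994.3 -19. ] [1100.2  164.3] 9.127925872802734
top mat 70 [335.9  14.7] [1517.   -44.5 -684.1] rect [1518.   -54.4] [15.4 76.8] 3.3387882709503174
top mat 48 [363.3  15.4] [1517.2 -161.1 -691.1] rect [1517.2 -158.5] [13.1 73.7] 3.357433557510376
top mat 77 [379.2  14.9] [1517.1 -224.3 -677.5] rect [1518.2 -226.8] [14.  83.5] 3.297783851623535
top mat 105 [414.2  15.7] [1517.  -366.9 -676.2] rect [1001.8 -171.3] [ 128.  1157
[... 815 characters left out ...]

scene orange 210 [231.5 300.9] [ 497.1 -200.8  110.8] rect [ 496.2 -199.3] [10.8 77. ] 4.663722515106201
scene red 193 [176.9 343.3] [ 459.1 -318.8   91.5] rect [ 459.  -318.7] [28.4 26.1] 79.9140396118164
scene mat 321 [329.2   7.8] [265.  532.1 304.1] rect [192.2 719.6] [ 77.6 444.3] 25.87588119506836
scene mat 111 [359.6   6.8] [308.5 620.7 278.9] rect [306.8 623.3] [40.3 28.3] 71.84557342529297
scene mat 975 [89.4 83.9] [ 53.8 -46.3 338.6] rect [ 500.8 -317.5] [  93.8 1085.5] 58.67163848876953
scene mat 78 [  2.2 172.2] [-534.8  -49.7 -193.9] rect [-533.9  -52.6] [18.9 27.3] 10.54443645477295
scene mat 155 [401.1 272.3] [729.9  59.   74.1] rect [729.1  59.9] [38.5 45.5] 5.33808708190918
```

View pics/crop0.png

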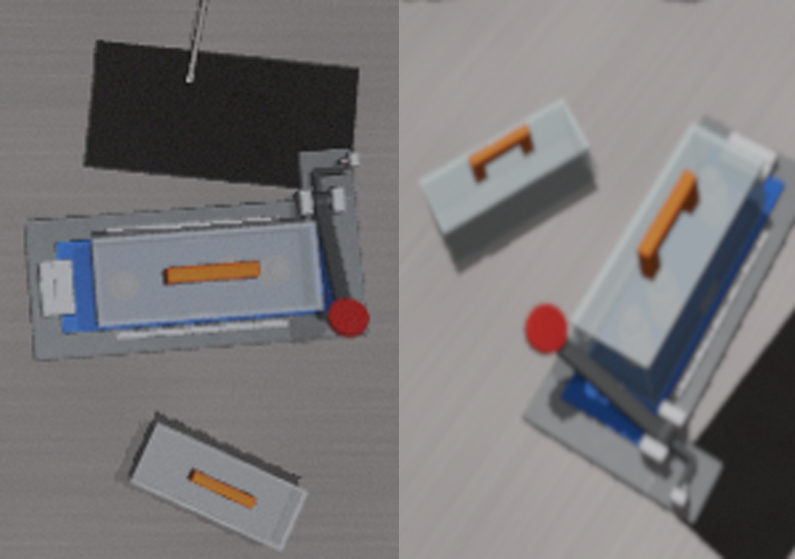

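The crops confirm the large cover on the tray, with round fuse heads visible through the roof, and the red pad beside it at its -y end. Next I measure the mat, carton, drawer and pad.

```bash
cat > m.py <<'E'
from h import *
np.set_printoptions(precision=1,suppress=True)
def rect(P):
    r=cv2.minAreaRect(P[:,:2].astype(np.float32)); return np.array(r[0]),np.array(r[1]),round(r[2],1)
E
python3 - <<'E'
from m import *
for tag in('top0','scene0'):
    c=load(tag); h=cv2.cvtColor(c['pixels'],cv2.COLOR_RGB2HSV); Y,X=np.mgrid[0:480,0:640]; P=at_depth(c,np.c_[X.ravel(),Y.ravel()]).reshape(480,640,3)
    V=h[...,2].astype(int); S=h[...,1]
    m=(V<60)&(P[...,0]>500)&(P[...,0]<800)&(P[...,1]>-420)&(P[...,1]<-50)&(P[...,2]<12)
    n,l,st,ce=cv2.connectedComponentsWithStats(m.astype(np.uint8)); i=1+np.argmax(st[1:,4]); print(tag,'mat',st[i,4],rect(P[l==i]),np.median(P[l==i],0))
    # carton top
    m=(abs(P[...,2]-60)<6)&(P[...,0]>430)&(P[...,0]<620)&(P[...,1]>20)&(P[...,1]<140); print('carton',m.sum(),rect(P[m]),np.median(P[m],0))
    # drawer: wood
    m=(h[...,0]<28)&(S>60)&(P[...,0]>400)&(P[...,0]<660)&(P[...,1]>140)&(P[...,1]<480)
    print('wood',m.sum(),np.percentile(P[m],[1,50,99],axis=0).tolist())
    mt=m&(P[...,2]>70); 
    if mt.sum()>5: print(' rim',rect(P[mt]),np.median(P[mt],0))
    mt=m&(P[...,2]<30); print(' floor',rect(P[mt]),np.median(P[mt],0))
    m=(h[...,0]>100)&(h[...,0]<125)&(S>130)&(P[...,2]>100)&(P[...,1]>100)&(P[...,0]>450); print('cab top',rect(P[m]),np.median(P[m],0))
    m=(P[...,2]>88)&(P[...,2]<140)&(P[...,0]>350)&(P[...,0]<560)&(P[...,1]<-240)&(P[...,1]>-400); print('pad?',rect(P[m]) if m.sum()>3 else 0)
    m=(h[...,0]>20)&(h[...,0]<35)&(S>130)&(P[...,1]<0)&(P[...,1]>-450)&(P[...,0]>500); print('driver handle',rect(P[m]))
    np.save('pics/P_'+tag,P)
    # driver tip
c=load('top0'); print('tip',on_plane(c,[[396,185]],5))
A=c['pixels'][195:300,135:265,::-1]; cv2.imwrite('pics/crop1.png',cv2.resize(A,None,fx=5,fy=5,interpolation=cv2.INTER_CUBIC))
E
```

```text
top0 mat 4320 (array([ 645.6, -222.9]), array([250.1, 120.3]), 84.1) [ 648.5 -215.     2.9]
carton 369 (array([511.3,  49.9]), array([45.5, 45.5]), 70.7) [511.5  49.7  60.3]
wood 6268 [[471.18745139702395, 163.19083187240884, 15.380677628489881], [545.9848273460797, 289.63459336796296, 22.20282504107767], [620.5797600380374, 389.9978270816803, 100.04297483032144]]
 rim (array([540.6, 277. ]), array([232.5, 142.4]), 90.0) [517.5 355.9  96.1]
 floor (array([549.5, 295.8]), array([266.8, 147.2]), 89.3) [549.1 283.2  21.4]
cab top (array([721.7, 277.2]), array([226.2, 262.1]), 0.1) [719.8 274.4 119.5]
pad? (array([ 454.9, -316.8]), array([27.4, 35.6]), 28.1)
driver handle (array([ 821.4, -218.2]), array([25. , 98.9]), 79.2)
scene0 mat 6329 (array([ 645.8, -224.5]), array([246.5, 116.3]), 84.8) [ 649.7 -227.6    2.6]
carton 381 (array([510.4,  48.6]), array([49.7, 49.1]), 73.5) [511.3  46.9  60.3]
wood 5036 [[468.5847792825627, 159.41923397834555, 16.81346168198042], [515.1479977815155, 287.7248034731498, 44.819693639112344], [597.5641891162944, 389.3614851500362, 99.8961263969594]]
 rim (array([536.8, 272.7]), array([141.1, 248.7]), 0.2) [503.1 254.3  88.5]
 floor (array([533.5, 274.8]), array([234.1, 136.3]), 89.8) [522.6 300.7  21.7]
cab top (array([721.4, 274.4]), array([226.1, 263.8]), 0.1) [728.1 254.9 118.9]
pad? (array([ 456.6, -319.5]), array([32.6, 34.6]), 40.0)
driver handle (array([ 822.3, -221. ]), array([21.7, 99.4]), 78.5)
tip [[ 678.9 -191.7    5. ]]
```

View pics/crop1.png

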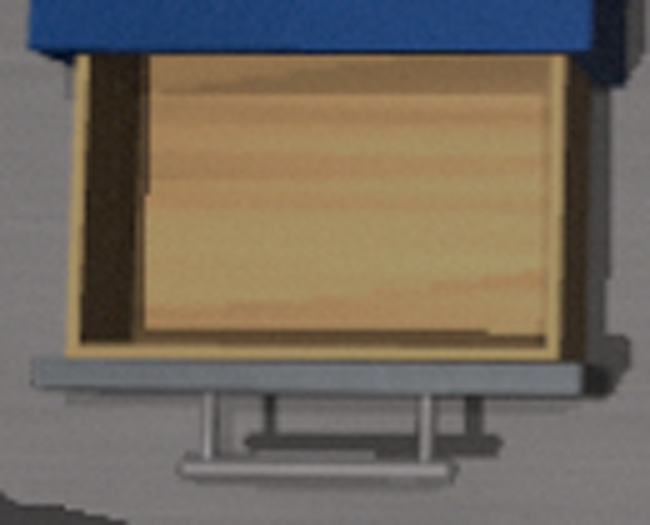

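```bash
python3 - <<'E'
from m import *
P=np.load('pics/P_top0.npy'); 
for r in range(205,290,3):
    print(r,' '.join('%4.0f'%z for z in P[r,428:472:2,2]))
print(P[212,440:462:4,:2].tolist()); print(P[272,440:462:4,:2].tolist())
P2=np.load('pics/P_scene0.npy'); 
m=(P2[...,2]>14)&(P2[...,0]>540)&(P2[...,0]<640)&(P2[...,1]>-380)&(P2[...,1]<-260); print(m.sum(),P2[m][::4])
E
```

```text
205    5    4   -1    5    8    1    1    2    5    1    1    5    4    1    2 1248   -1   -3    3    4    0    2
208    2    6    1    2    5    4    2    1    4    2    3    5   -1    5    1    1    5   -0   -3   -1   -3    1
211    2    7    2    2    4    3 1248    1    9   11    7    9    9    7    9   -1   -6    1    3   -4   -5    0
214    5    5    5    2    3   13    7   10    5   11    6    9    6   25   32   29    1   -2    2    5   -0    2
217    1   -1    3    1   -2    8    8    9    8   10   11   10   12   10   29   26   -0   -0    3   -2    0    0
220    7    3    3    4    7    9    5   12   18   12   13   17   12    5    5    5   -1    3   -2    1   -1   -1
223    1    2    9    6    4    5    8   10   24    8    7    6    9    5    9   -2    2    0   -6    3   -1    0
226   -1   -2    0   -0    2    5   32    7   23   21    5   35   34    8    7   -1   -1    1   -2   -0   -0    1
229   -1   -3   -2   -3   17   36   34   22   31   36   31   37   36    9    8   -2    2    1    5    5   -1    3
232    3    7    6   10   14   35   34   37   32   32   31   37   36    7 
[... 5728 characters left out ...]
.6]
 [ 577.1 -326.9   28. ]
 [ 593.6 -310.8   17.6]
 [ 569.8 -328.2   17.7]
 [ 576.8 -324.9   19.8]
 [ 594.4 -312.    16.4]
 [ 575.4 -328.9   21.4]
 [ 595.1 -313.2   15.2]
 [ 595.3 -316.3   16.8]
 [ 596.  -319.9   19.9]
 [ 596.1 -320.5   16.9]
 [ 593.3 -326.3   15.6]
 [ 593.8 -329.6   18.2]
 [ 596.3 -337.1   30.9]
 [ 601.  -331.9   26.7]
 [ 598.4 -337.1   29.1]
 [ 603.1 -332.    25.1]
 [ 600.2 -339.3   31.1]
 [ 606.3 -335.4   31. ]
 [ 601.1 -340.6   30.2]
 [ 608.5 -337.9   34. ]
 [ 601.7 -341.7   28.7]
 [ 608.8 -338.7   31.6]
 [ 603.6 -343.8   30.8]
 [ 608.9 -339.3   28.6]
 [ 601.9 -342.9   22.5]
 [ 608.3 -339.3   23.6]
 [ 602.2 -343.7   20.2]
 [ 609.5 -341.    23.8]
 [ 608.  -342.4   20.4]]
```

Measured so far:
- **Handle:** top is near (495.5,-198,112), the expected height.
- **Pad:** about (457,-318.5,94).
- **Mat:** middle (645.7,-223.5), size 250x120.
- **Carton:** (511,49), top at z 60.
- **Drawer:** spans x 468 to 608, y 275, floor z 21.

The screwdriver tip at (679,-192) and the dock's clamp bracket (x<613, y<-296) limit where the cover can go. I'll place it at about (633,-190) with the mat's yaw.

```bash
cat > g.py <<'E'
import sys
from m import *
# usage: g.py x,y,z,yawdeg ... (TCP targets; yaw = heading of tool z)
def go(*tg):
    o=bot.get_obs(); p=np.array(o['tool_pos'],float); R=cv2.Rodrigues(np.array(o['ee_rot'],float))[0]
    print('now',p,'yaw',round(np.degrees(np.arctan2(R[1,2],R[0,2])),1),'F',o['wrist_force'],'w',round(o['gripper_width'],3),'t',o['time'])
    for x,y,z,w in tg:
        a=np.radians(w); zt=np.array([np.cos(a),np.sin(a),0]); xt=np.array([0,0,-1.]); T=np.c_[xt,np.cross(zt,xt),zt]
        d=R.T@(np.array([x,y,z])-p)/1000; rv=cv2.Rodrigues(R.T@T)[0].ravel()
        print((x,y,z,w),'[%s]'%','.join('%.3f'%v for v in np.r_[d,rv]))
if __name__=='__main__': go(*[tuple(map(float,s.split(','))) for s in sys.argv[1:]])
E
python3 g.py 430,150,260,4.6 450,-319,200,4.6 454,-319,110,4.6
```

```text
now [284.1 583.9 230.4] yaw 64.1 F [-0.1  0.2 -0.6] w 1.005 t 0.1
(430.0, 150.0, 260.0, 4.6) [-0.029,-0.321,-0.326,1.038,-0.002,0.001]
(450.0, -319.0, 200.0, 4.6) [0.032,-0.544,-0.739,1.038,-0.002,0.001]
(454.0, -319.0, 110.0, 4.6) [0.122,-0.548,-0.737,1.038,-0.002,0.001]
```

```bash
python3 -m pendant '[[-0.03,-0.32,-0.326,1.038,0,0],[-0.03,-0.32,-0.326,1.038,0,0],[-0.03,-0.32,-0.326,1.038,0,0],[-0.03,-0.32,-0.326,1.038,0,0],[-0.03,-0.32,-0.326,1.038,0,0],[-0.03,-0.32,-0.326,1.038,0,0],[-0.03,-0.32,-0.326,1.038,0,0],[-0.03,-0.32,-0.326,1.038,0,0],[-0.03,-0.32,-0.326,1.038,0,0],[0.03,-0.544,-0.739,1.038,0,0],[0.03,-0.544,-0.739,1.038,0,0],[0.03,-0.544,-0.739,1.038,0,0],[0.03,-0.544,-0.739,1.038,0,0],[0.03,-0.544,-0.739,1.038,0,0],[0.03,-0.544,-0.739,1.038,0,0],[0.03,-0.544,-0.739,1.038,0,0],[0.03,-0.544,-0.739,1.038,0,0],[0.03,-0.544,-0.739,1.038,0,0],[0.03,-0.544,-0.739,1.038,0,0],[0.03,-0.544,-0.739,1.038,0,0]]' 0; python3 g.py 452,-319,115,4.6 452,-319,96,4.6 449,-319,75,4.6 442,-319,55,4.6 436,-319,40,4.6 434,-319,28,4.6
python3 - <<'E'
from m import *
snap('scene','s1')
E
```

```text
time: 2.1
tool_pos: [448.0, -324.1, 200.8]
ee_rot: [-0.06, 1.573, 0.054]
wrist_force: [-0.7, 0.5, -0.3]
gripper_width: 0.002
now [ 448.  -324.1  200.8] yaw 4.2 F [-0.7  0.5 -0.3] w 0.002 t 2.1
(452.0, -319.0, 115.0, 4.6) [0.086,0.005,0.005,-0.008,-0.003,0.004]
(452.0, -319.0, 96.0, 4.6) [0.105,0.005,0.005,-0.008,-0.003,0.004]
(449.0, -319.0, 75.0, 4.6) [0.126,0.006,0.002,-0.008,-0.003,0.004]
(442.0, -319.0, 55.0, 4.6) [0.146,0.006,-0.005,-0.008,-0.003,0.004]
(436.0, -319.0, 40.0, 4.6) [0.161,0.007,-0.011,-0.008,-0.003,0.004]
(434.0, -319.0, 28.0, 4.6) [0.173,0.007,-0.013,-0.008,-0.003,0.004]
```

View pics/s1.png

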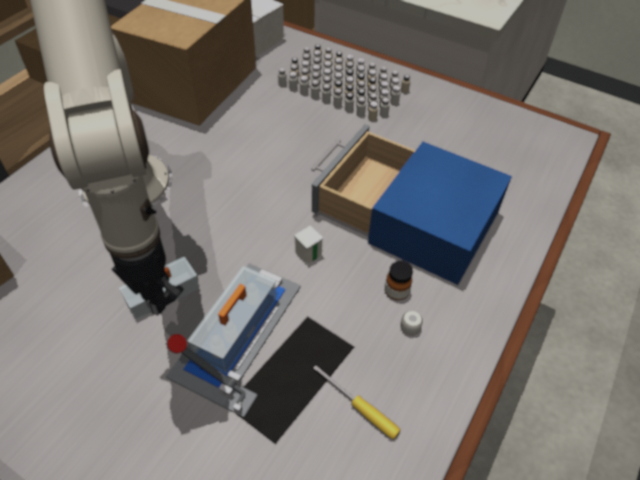

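The hand is above the pad at scene (177,343), and nothing has been disturbed. I descend along the pad's arc.

```bash
python3 -m pendant '[[0.04,0.005,0.005,0,0,0],[0.086,0.005,0.005,0,0,0],[0.095,0.005,0.005,0,0,0],[0.105,0.005,0.005,0,0,0],[0.112,0.005,0.004,0,0,0],[0.119,0.005,0.003,0,0,0],[0.126,0.005,0.001,0,0,0],[0.133,0.005,-0.001,0,0,0],[0.140,0.005,-0.004,0,0,0],[0.146,0.005,-0.006,0,0,0],[0.152,0.005,-0.009,0,0,0],[0.158,0.005,-0.011,0,0,0],[0.164,0.005,-0.013,0,0,0],[0.167,0.005,-0.013,0,0,0],[0.168,0.005,-0.013,0,0,0]]' 0; python3 g.py
python3 - <<'E'
from m import *
snap('scene','s2')
E
```

```text
time: 3.65
tool_pos: [433.9, -317.1, 32.8]
ee_rot: [-0.059, 1.574, 0.059]
wrist_force: [-5.4, 2.0, 14.2]
gripper_width: -0.003
now [ 433.9 -317.1   32.8] yaw 4.3 F [-5.4  2.  14.2] w -0.003 t 3.65
```

View pics/s2.png

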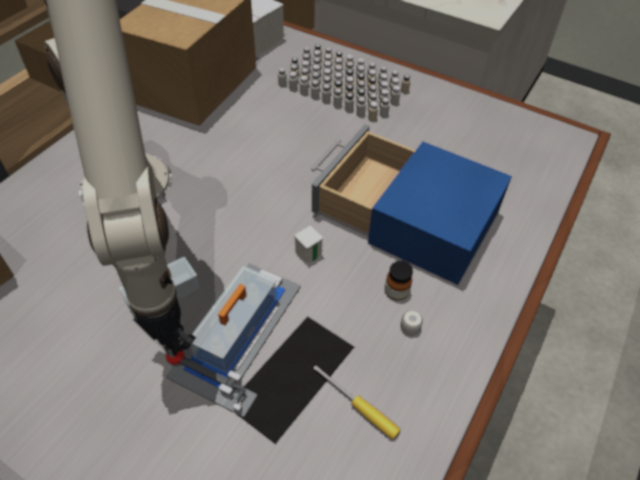

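The pad is down at scene (177,357), with 14 N pushing up at z 33, so the clamp is at its stop. I raise the hand and check that it stays.

```bash
python3 -m pendant '[[-0.02,0,0,0,0,0],[-0.06,0,0,0,0,0],[-0.11,0,0,0,0,0],[-0.16,0,0,0,0,0],[-0.19,0,0,0,0,0],[-0.19,0,0,0,0,0]]' 1; python3 g.py 495,-198,230,4.6
python3 - <<'E'
from m import *
c=snap('scene','s3'); t=snap('top','t3')
for c in(c,t):
    h=cv2.cvtColor(c['pixels'],cv2.COLOR_RGB2HSV); Y,X=np.mgrid[0:480,0:640]; P=at_depth(c,np.c_[X.ravel(),Y.ravel()]).reshape(480,640,3)
    m=((h[...,0]<5)|(h[...,0]>176))&(h[...,1]>150)&(h[...,2]>80)&(P[...,1]>-400)&(P[...,1]<-250)&(P[...,0]<550); print('pad',m.sum(),np.median(P[m],0))
    m=(h[...,0]>6)&(h[...,0]<20)&(h[...,1]>150)&(h[...,2]>100)&(P[...,2]>95)&(P[...,2]<125)&(P[...,1]>-280)&(P[...,1]<-120)
    if m.sum()>5: print('handle',m.sum(),np.median(P[m],0),rect(P[m]))
E
```

```text
time: 4.3
tool_pos: [437.6, -319.0, 228.1]
ee_rot: [-0.063, 1.566, 0.055]
wrist_force: [0.8, 0.4, -0.8]
gripper_width: 0.993
now [ 437.6 -319.   228.1] yaw 4.3 F [ 0.8  0.4 -0.8] w 0.993 t 4.3
(495.0, -198.0, 230.0, 4.6) [-0.002,0.116,0.066,-0.005,0.004,0.005]
pad 214 [ 441.4 -320.7   32. ]
handle 223 [ 496.9 -201.5  110.8] (array([ 496. , -200.1]), array([11. , 74.6]), 4.4)
pad 142 [ 439.6 -317.9   32.6]
handle 189 [ 494.2 -196.9  111.3] (array([ 494.5, -197. ]), array([12.4, 77.8]), 4.5)
```

View pics/s3.png

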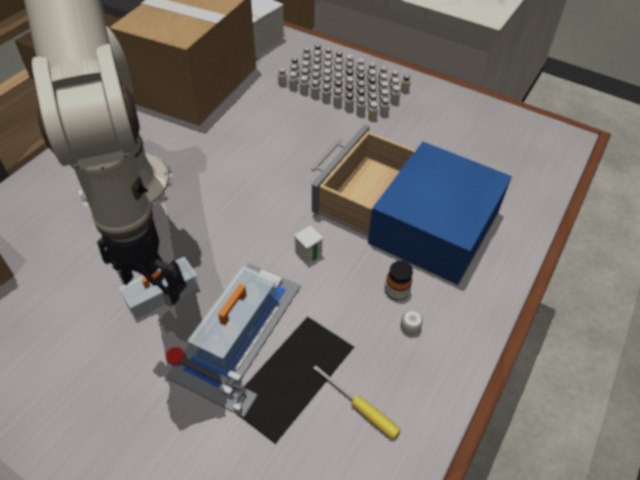

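The clamp stays latched: pad at scene (176,355), top z 32.5. The handle is unmoved at (495.3,-198.5). Next I grasp the handle.

```bash
python3 -m pendant '[[0,0.06,0.034,0,0.004,0.005],[0,0.116,0.066,-0.005,0.004,0.005],[0,0.116,0.066,-0.005,0.004,0.005],[0,0.116,0.066,-0.005,0.004,0.005],[0.05,0.116,0.066,-0.005,0.004,0.005],[0.09,0.116,0.066,-0.005,0.004,0.005],[0.09,0.116,0.066,-0.005,0.004,0.005]]' 1;  python3 g.py 495.3,-198.5,83,4.5
```

```text
time: 5.1
tool_pos: [485.8, -194.8, 126.5]
ee_rot: [-0.057, 1.591, 0.069]
wrist_force: [-0.8, 0.6, -0.3]
gripper_width: 1.002
now [ 485.8 -194.8  126.5] yaw 4.6 F [-0.8  0.6 -0.3] w 1.002 t 5.1
(495.3, -198.5, 83.0, 4.5) [0.043,-0.005,0.010,0.001,-0.020,-0.009]
```

```bash
python3 -m pendant '[[0.02,-0.005,0.010,0,-0.02,-0.009],[0.02,-0.005,0.010,0,-0.02,-0.009],[0.02,-0.005,0.010,0,-0.02,-0.009]]' 1;  python3 g.py 495.3,-198.5,83,4.5
```

```text
time: 5.4
tool_pos: [495.5, -199.3, 106.9]
ee_rot: [-0.062, 1.571, 0.062]
wrist_force: [-1.0, -0.0, 0.5]
gripper_width: 1.003
now [ 495.5 -199.3  106.9] yaw 4.5 F [-1.  -0.   0.5] w 1.003 t 5.4
(495.3, -198.5, 83.0, 4.5) [0.024,0.001,-0.000,0.000,-0.002,-0.000]
```

```bash
python3 -m pendant '[[0.012,0.001,0,0,0,0],[0.024,0.001,0,0,0,0],[0.024,0.001,0,0,0,0]]' 1; python3 -m pendant '[[0,0,0,0,0,0],[0,0,0,0,0,0],[0,0,0,0,0,0],[0,0,0,0,0,0],[0,0,0,0,0,0],[0,0,0,0,0,0],[0,0,0,0,0,0],[0,0,0,0,0,0]]' 0;  python3 g.py 495.3,-198.5,200,4.5
python3 - <<'E'
from m import *
snap('scene','s4')
E
```

```text
time: 5.7
tool_pos: [494.2, -197.7, 81.7]
ee_rot: [-0.061, 1.574, 0.063]
wrist_force: [-0.4, 0.8, -0.6]
gripper_width: 1.003
time: 6.5
tool_pos: [494.5, -197.8, 82.1]
ee_rot: [-0.062, 1.573, 0.063]
wrist_force: [-1.8, 0.8, 4.3]
gripper_width: 0.155
now [ 494.5 -197.8   82.1] yaw 4.5 F [-1.8  0.8  4.3] w 0.155 t 6.5
(495.3, -198.5, 200.0, 4.5) [-0.118,-0.001,0.000,0.001,-0.003,-0.001]
```

View pics/s4.png

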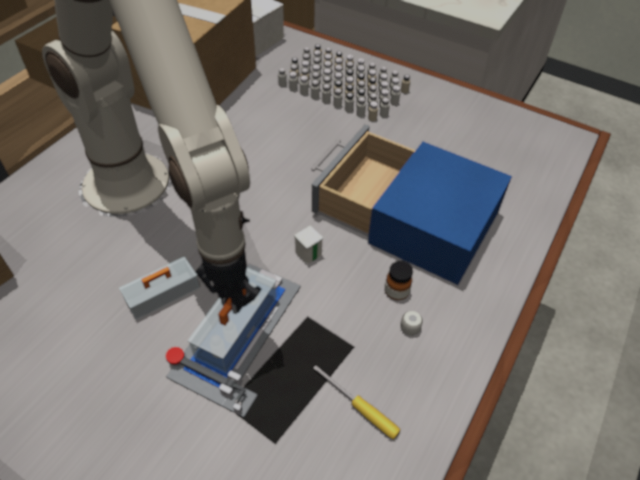

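The fingers are on the orange handle at scene (235,295), opening 13 mm, which matches the 14 mm bar. I lift slowly.

```bash
python3 -m pendant '[[-0.004,0,0,0,0,0],[-0.008,0,0,0,0,0],[-0.012,0,0,0,0,0],[-0.016,0,0,0,0,0],[-0.02,0,0,0,0,0],[-0.025,0,0,0,0,0],[-0.03,0,0,0,0,0],[-0.03,0,0,0,0,0]]' 0;  python3 g.py 495.3,-198.5,200,4.5
python3 - <<'E'
from m import *
snap('scene','s5')
E
```

```text
time: 7.35
tool_pos: [495.5, -198.2, 113.4]
ee_rot: [-0.062, 1.571, 0.062]
wrist_force: [0.1, 0.4, -2.1]
gripper_width: 0.151
now [ 495.5 -198.2  113.4] yaw 4.5 F [ 0.1  0.4 -2.1] w 0.151 t 7.35
(495.3, -198.5, 200.0, 4.5) [-0.087,-0.000,-0.000,0.001,-0.001,-0.000]
```

View pics/s5.png

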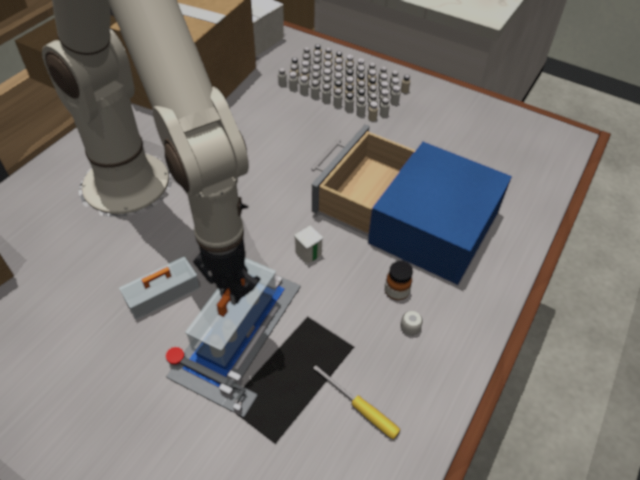

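The cover is up 30 mm and the wrist carries about 2 N, which is its weight, so it's off the clips. The tray is still flat at (205,355). I continue up.

```bash
python3 -m pendant '[[-0.02,0,0,0,0,0],[-0.04,0,0,0,0,0],[-0.06,0,0,0,0,0],[-0.08,0,0,0,0,0],[-0.09,0,0,0,0,0],[-0.09,0,0,0,0,0]]' 0;  python3 g.py 560,-195,205,0 633,-190,205,-6
python3 - <<'E'
from m import *
snap('scene','s6'); snap('top','t6')
E
```

```text
time: 8.0
tool_pos: [496.2, -198.4, 204.2]
ee_rot: [-0.062, 1.569, 0.062]
wrist_force: [0.9, 0.3, -2.0]
gripper_width: 0.152
now [ 496.2 -198.4  204.2] yaw 4.5 F [ 0.9  0.3 -2. ] w 0.152 t 8.0
(560.0, -195.0, 205.0, 0.0) [-0.001,-0.002,0.064,0.079,0.001,0.000]
(633.0, -190.0, 205.0, -6.0) [-0.001,-0.002,0.137,0.184,0.001,0.000]
```

View pics/s6.png

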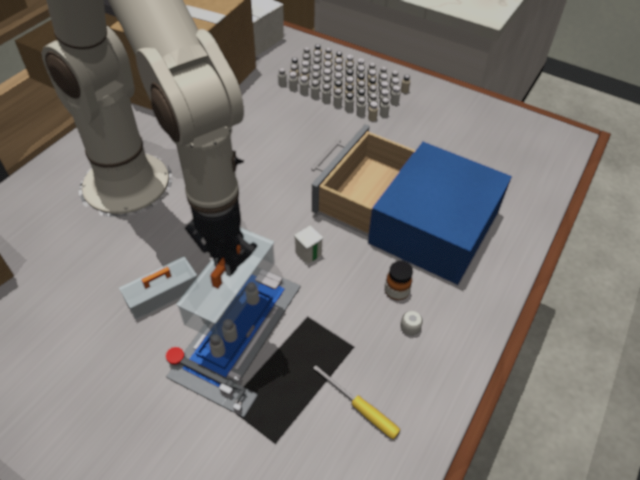

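View pics/t6.png

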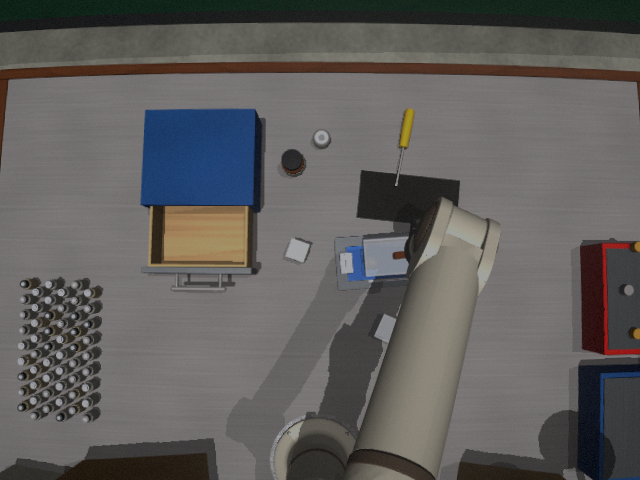

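The cover is clear, with fuses standing at scene (251,293), (228,330) and (217,345). A fourth may be hidden. I carry the cover to the mat.

```bash
python3 -m pendant '[[0,-0.001,0.025,0.04,0,0],[0,-0.001,0.055,0.08,0,0],[0,-0.001,0.085,0.12,0,0],[0,-0.002,0.115,0.15,0,0],[0,-0.002,0.137,0.184,0,0],[0,-0.002,0.137,0.184,0,0],[0,-0.002,0.137,0.184,0,0],[0,-0.002,0.137,0.184,0,0]]' 0;  python3 g.py 633,-190,90,-6
python3 - <<'E'
from m import *
snap('scene','s7')
E
```

```text
time: 8.9
tool_pos: [630.0, -189.4, 200.7]
ee_rot: [0.083, 1.574, -0.082]
wrist_force: [-0.3, -0.6, -1.6]
gripper_width: 0.151
now [ 630.  -189.4  200.7] yaw -6.0 F [-0.3 -0.6 -1.6] w 0.151 t 8.9
(633.0, -190.0, 90.0, -6.0) [0.111,-0.000,0.004,-0.001,-0.005,-0.000]
```

View pics/s7.png

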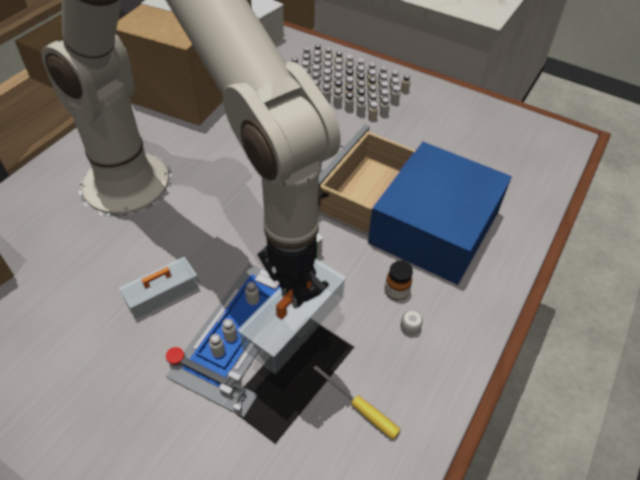

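The cover is level above the mat and clear of the screwdriver tip at (318,370). I lower it.

```bash
python3 -m pendant '[[0.02,0,0.003,0,-0.005,0],[0.045,0,0.003,0,-0.005,0],[0.07,0,0.003,0,-0.005,0],[0.09,0,0.003,0,-0.005,0],[0.11,0,0.003,0,-0.005,0],[0.11,0,0.003,0,-0.005,0],[0.11,0,0.003,0,-0.005,0]]' 0;  python3 g.py 633,-190,72,-6
python3 - <<'E'
from m import *
snap('scene','s8')
E
```

```text
time: 9.65
tool_pos: [632.1, -190.0, 91.5]
ee_rot: [0.084, 1.569, -0.083]
wrist_force: [-0.4, -0.7, -1.5]
gripper_width: 0.15
now [ 632.1 -190.    91.5] yaw -6.1 F [-0.4 -0.7 -1.5] w 0.15 t 9.65
(633.0, -190.0, 72.0, -6.0) [0.019,0.000,0.001,-0.001,0.000,-0.000]
```

View pics/s8.png

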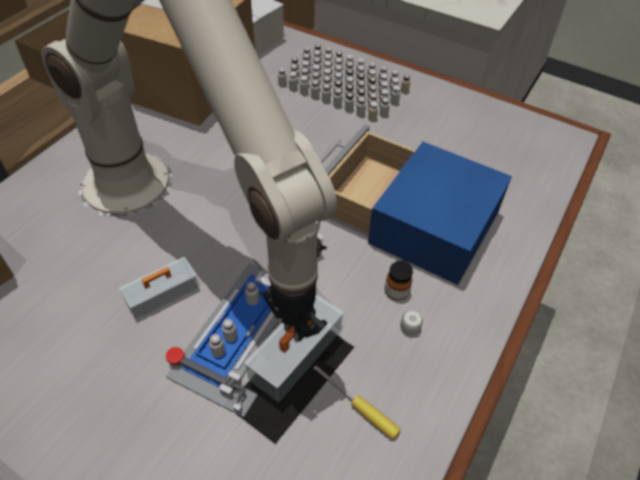

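```bash
python3 -m pendant '[[0.006,0,-0.003,0,0,0],[0.012,0,-0.003,0,0,0],[0.016,0,-0.003,0,0,0],[0.019,0,-0.003,0,0,0],[0.020,0,-0.003,0,0,0],[0.020,0,-0.003,0,0,0]]' 0;  python3 g.py 
python3 - <<'E'
from m import *
c=snap('scene','s9'); cv2.imwrite('pics/s9c.png',cv2.resize(c['pixels'][250:450,150:410,::-1],None,fx=3,fy=3,interpolation=cv2.INTER_CUBIC))
E
```

```text
time: 10.3
tool_pos: [630.0, -189.9, 72.3]
ee_rot: [0.083, 1.567, -0.083]
wrist_force: [-0.2, -0.1, -1.4]
gripper_width: 0.153
now [ 630.  -189.9   72.3] yaw -6.1 F [-0.2 -0.1 -1.4] w 0.153 t 10.3
```

View pics/s9c.png

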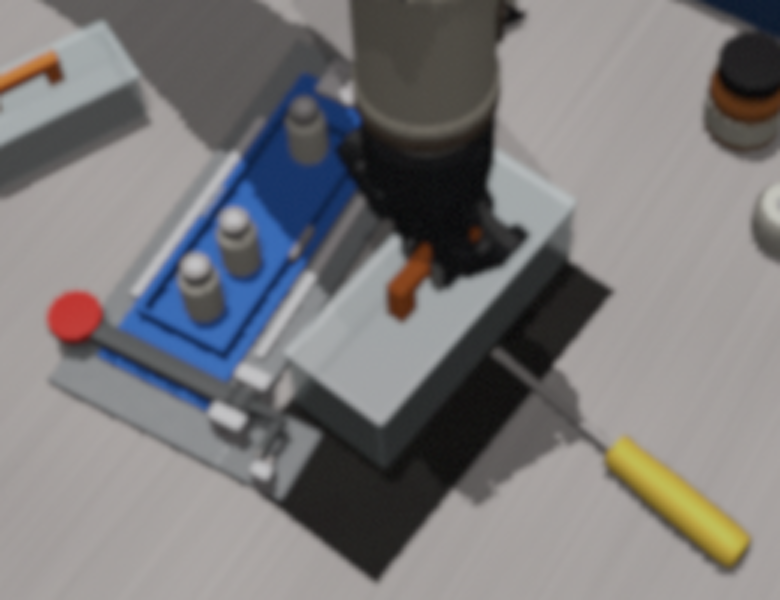

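Three fuses stand at crop (200,290), (238,240) and (307,130), with an empty slot between the last two. The cover is just above the mat, with the screwdriver tip at crop (497,352) beside its wall. I lower the last couple of mm and release.

```bash
python3 -m pendant '[[0.002,0,0,0,0,0],[0.003,0,0,0,0,0],[0.003,0,0,0,0,0]]' 0;  python3 g.py
```

```text
time: 10.65
tool_pos: [630.4, -190.0, 72.1]
ee_rot: [0.084, 1.567, -0.083]
wrist_force: [-6.6, 2.0, 15.4]
gripper_width: 0.156
now [ 630.4 -190.    72.1] yaw -6.1 F [-6.6  2.  15.4] w 0.156 t 10.65
```

Contact at z 72, as predicted for the mat. I open and rise.

```bash
python3 -m pendant '[[-0.002,0,0,0,0,0],[-0.002,0,0,0,0,0],[-0.002,0,0,0,0,0],[-0.002,0,0,0,0,0],[-0.002,0,0,0,0,0],[-0.002,0,0,0,0,0]]' 1;python3 -m pendant '[[-0.02,0,0,0,0,0],[-0.05,0,0,0,0,0],[-0.09,0,0,0,0,0],[-0.13,0,0,0,0,0],[-0.17,0,0,0,0,0],[-0.17,0,-0.1,0,0,0],[-0.17,0.05,-0.15,0,0,0],[-0.17,0.1,-0.2,0,0,0],[-0.17,0.15,-0.23,0,0,0],[-0.17,0.15,-0.23,0,0,0]]' 1;  python3 g.py
python3 - <<'E'
from m import *
c=snap('scene','s10'); t=snap('top','t10')
A=cv2.resize(c['pixels'][225:435,145:405,::-1],None,fx=1.5,fy=2,interpolation=cv2.INTER_CUBIC);B=cv2.resize(t['pixels'][155:365,265:475,::-1],None,fx=1.8,fy=2,interpolation=cv2.INTER_CUBIC)
cv2.imwrite('pics/c10.png',np.hstack([A,B]))
for c in(c,t):
    h=cv2.cvtColor(c['pixels'],cv2.COLOR_RGB2HSV); Y,X=np.mgrid[0:480,0:640]; P=at_depth(c,np.c_[X.ravel(),Y.ravel()]).reshape(480,640,3)
    m=(h[...,0]>6)&(h[...,0]<20)&(h[...,1]>150)&(h[...,2]>100)&(P[...,2]>85)&(P[...,2]<125)&(P[...,1]>-280)&(P[...,1]<-120)
    if m.sum()>5: print('handle',m.sum(),np.median(P[m],0),rect(P[m]))
    m=(abs(P[...,0]-495)<32)&(P[...,1]>-300)&(P[...,1]<-100)&(P[...,2]>52)&(P[...,2]<90)
    n,l,st,ce=cv2.connectedComponentsWithStats(m.astype(np.uint8),connectivity=4)
    for i in range(1,n):
        if st[i,4]>8: print('fuse',st[i,4],ce[i],np.median(P[l==i],0),(P[l==i].max(0)+P[l==i].min(0))/2)
    m=(abs(P[...,2]-60)<6)&(P[...,0]>430)&(P[...,0]<620)&(P[...,1]>-60)&(P[...,1]<140); print('carton',m.sum(),rect(P[m]) if m.sum() else 0)
E
```

```text
time: 11.25
tool_pos: [630.3, -189.9, 73.8]
ee_rot: [0.084, 1.567, -0.083]
wrist_force: [-0.3, -0.6, 0.4]
gripper_width: 1.002
time: 12.25
tool_pos: [437.9, -44.3, 243.4]
ee_rot: [0.085, 1.566, -0.083]
wrist_force: [1.0, 0.9, -0.2]
gripper_width: 1.001
now [437.9 -44.3 243.4] yaw -6.1 F [ 1.   0.9 -0.2] w 1.001 t 12.25
handle 248 [ 632.7 -192.7  101.2] (array([ 631.9, -192.3]), array([75.7, 10.5]), 84.4)
fuse 106 [250.6 287.3] [ 485.4 -130.    62.5] [ 483.8 -127.9   61.1]
fuse 94 [227.7 324.4] [ 499.9 -225.    63.2] [ 497.7 -223.9   60.5]
fuse 116 [215.4 340.1] [ 500.1 -264.8   63.5] [ 499.6 -264.1   60. ]
carton 379 (array([510.5,  48.6]), array([48.7, 48.7]), 65.8)
handle 187 [ 630.3 -188.   101.2] (array([ 630.8, -189. ]), array([77.2, 13.5]), 84.1)
fuse 71 [411.8 256.7] [ 497.  -220.4   63.9] [ 497.1 -221.2   61.3]
fuse 73 [428.7 257. ] [ 496.9 -261.    62.9] [ 496.2 -260.9   60.6]
carton 357 (array([511.3,  50.1]), array([45.7, 45.5]), 71.1)
```

View pics/c10.png

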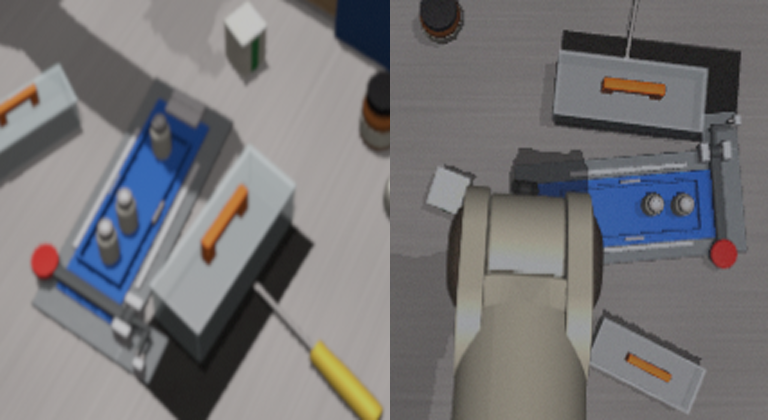

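The cover stands on the mat at (631,-190.5), handle top 101, about 36 mm from the mat's middle and clear of the screwdriver. The clamp is still down at crop (45,262), and the tray holds exactly three fuses. Averaging the two views:
- **A:** (497,-262)
- **B:** (497.5,-222)
- **C:** (483,-127)

I take A first.

```bash
python3 g.py 497,-262,160,4.5 497,-262,60,4.5 497,-262,28,4.5
```

```text
now [435.3 -40.2 242.9] yaw -5.7 F [ 1.5 -0.8  0.6] w 1.0 t 12.35
(497.0, -262.0, 160.0, 4.5) [0.082,-0.215,0.083,-0.177,-0.001,-0.003]
(497.0, -262.0, 60.0, 4.5) [0.182,-0.215,0.083,-0.177,-0.001,-0.003]
(497.0, -262.0, 28.0, 4.5) [0.214,-0.215,0.083,-0.177,-0.001,-0.003]
```

```bash
python3 -m pendant '[[0.02,-0.1,0.04,-0.1,0,0],[0.04,-0.215,0.083,-0.177,0,0],[0.04,-0.215,0.083,-0.177,0,0],[0.082,-0.215,0.083,-0.177,0,0],[0.082,-0.215,0.083,-0.177,0,0],[0.082,-0.215,0.083,-0.177,0,0],[0.082,-0.215,0.083,-0.177,0,0],[0.12,-0.215,0.083,-0.177,0,0],[0.14,-0.215,0.083,-0.177,0,0],[0.14,-0.215,0.083,-0.177,0,0]]' 0.6; python3 g.py 497,-262,60,4.5 497,-262,28,4.5
```

```text
time: 13.35
tool_pos: [495.5, -259.1, 100.6]
ee_rot: [-0.059, 1.574, 0.068]
wrist_force: [-0.9, -0.1, -0.5]
gripper_width: 0.599
now [ 495.5 -259.1  100.6] yaw 4.6 F [-0.9 -0.1 -0.5] w 0.599 t 13.35
(497.0, -262.0, 60.0, 4.5) [0.041,-0.003,0.001,0.002,-0.004,-0.006]
(497.0, -262.0, 28.0, 4.5) [0.073,-0.003,0.002,0.002,-0.004,-0.006]
```

```bash
python3 -m pendant '[[0.02,-0.003,0.001,0,-0.004,-0.006],[0.04,-0.003,0.001,0,-0.004,-0.006],[0.055,-0.003,0.002,0,-0.004,-0.006],[0.072,-0.003,0.002,0,-0.004,-0.006],[0.072,-0.003,0.002,0,-0.004,-0.006],[0.072,-0.003,0.002,0,-0.004,-0.006]]' 0.6; python3 -m pendant '[[0,0,0,0,0,0],[0,0,0,0,0,0],[0,0,0,0,0,0],[0,0,0,0,0,0],[0,0,0,0,0,0],[0,0,0,0,0,0]]' 0; python3 g.py
python3 - <<'E'
from m import *
snap('scene','s11')
E
```

```text
time: 13.95
tool_pos: [498.2, -261.4, 29.6]
ee_rot: [-0.064, 1.568, 0.064]
wrist_force: [0.8, -0.2, 0.1]
gripper_width: 0.6
time: 14.55
tool_pos: [499.4, -261.8, 31.4]
ee_rot: [-0.064, 1.566, 0.063]
wrist_force: [-0.7, 0.9, 6.6]
gripper_width: 0.295
now [ 499.4 -261.8   31.4] yaw 4.7 F [-0.7  0.9  6.6] w 0.295 t 14.55
```

View pics/s11.png

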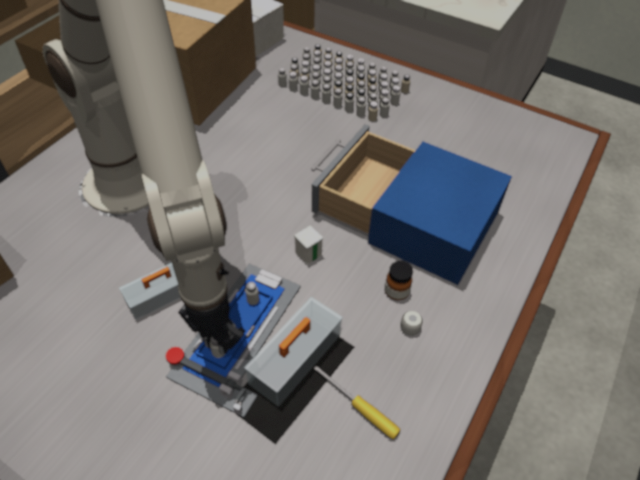

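Opening is 25 mm, which fits the fuse body. I lift A.

```bash
python3 -m pendant '[[-0.02,0,0,0,0,0],[-0.05,0,0,0,0,0],[-0.09,0,0,0,0,0],[-0.14,0,0,0,0,0],[-0.17,0,0,0,0,0],[-0.17,0,0,0,0,0],[-0.17,0,0,0,0,0]]' 0; python3 g.py 480,0,200,0 535,345,200,0 535,345,100,0 535,345,42,0
python3 - <<'E'
from m import *
snap('scene','s12')
E
```

```text
time: 15.3
tool_pos: [499.2, -261.8, 202.7]
ee_rot: [-0.065, 1.563, 0.063]
wrist_force: [-0.6, 0.5, -1.4]
gripper_width: 0.291
now [ 499.2 -261.8  202.7] yaw 4.7 F [-0.6  0.5 -1.4] w 0.291 t 15.3
(480.0, 0.0, 200.0, 0.0) [0.002,0.263,0.002,0.081,0.007,0.001]
(535.0, 345.0, 200.0, 0.0) [0.002,0.602,0.085,0.081,0.007,0.001]
(535.0, 345.0, 100.0, 0.0) [0.102,0.602,0.084,0.081,0.007,0.001]
(535.0, 345.0, 42.0, 0.0) [0.160,0.602,0.084,0.081,0.007,0.001]
```

View pics/s12.png

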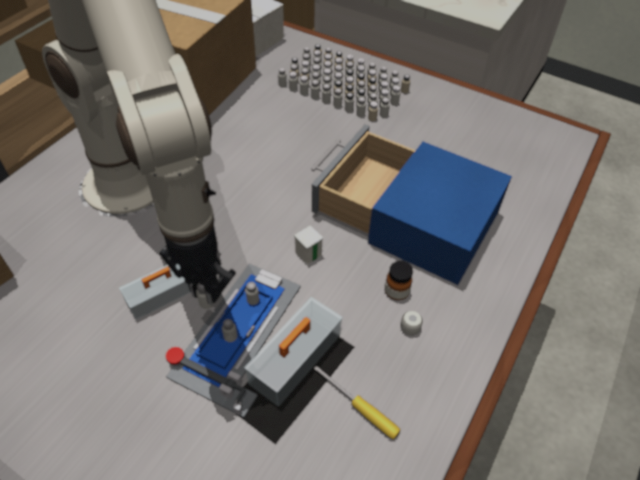

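Fuse A is in the hand at scene (205,297), with 0.8 N extra weight. The tray is unmoved with two fuses left. I carry A to the drawer.

```bash
python3 -m pendant '[[0,0.263,0.002,0.08,0,0],[0,0.263,0.002,0.08,0,0],[0,0.263,0.002,0.08,0,0],[0,0.263,0.002,0.08,0,0],[0,0.263,0.002,0.08,0,0],[0,0.6,0.084,0.08,0.007,0],[0,0.6,0.084,0.08,0.007,0],[0,0.6,0.084,0.08,0.007,0],[0,0.6,0.084,0.08,0.007,0],[0,0.6,0.084,0.08,0.007,0],[0,0.6,0.084,0.08,0.007,0],[0,0.6,0.084,0.08,0.007,0],[0,0.6,0.084,0.08,0.007,0],[0,0.6,0.084,0.08,0.007,0],[0,0.6,0.084,0.08,0.007,0]]' 0; python3 g.py  535,345,120,0 535,345,42,0
python3 - <<'E'
from m import *
snap('scene','s13')
E
```

```text
time: 16.85
tool_pos: [532.8, 341.3, 199.5]
ee_rot: [-0.003, 1.576, -0.003]
wrist_force: [1.5, -0.5, -0.3]
gripper_width: 0.289
now [532.8 341.3 199.5] yaw 0.0 F [ 1.5 -0.5 -0.3] w 0.289 t 16.85
(535.0, 345.0, 120.0, 0.0) [0.079,0.004,0.003,0.000,-0.005,0.004]
(535.0, 345.0, 42.0, 0.0) [0.157,0.004,0.003,0.000,-0.005,0.004]
```

View pics/s13.png

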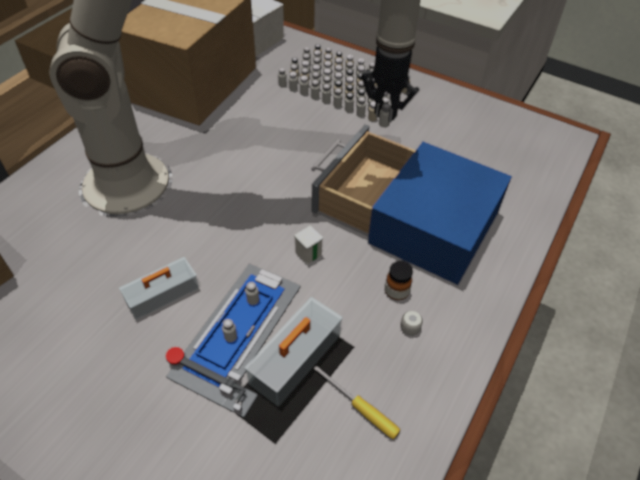

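The fuse is above the drawer at scene (385,115). I lower it.

```bash
python3 -m pendant '[[0.04,0.004,0.003,0,-0.005,0.004],[0.079,0.004,0.003,0,-0.005,0.004],[0.11,0.004,0.003,0,-0.005,0.004],[0.14,0.004,0.003,0,-0.005,0.004],[0.154,0.004,0.003,0,-0.005,0.004],[0.154,0.004,0.003,0,-0.005,0.004],[0.156,0.004,0.003,0,-0.005,0.004],[0.158,0.004,0.003,0,-0.005,0.004]]' 0; python3 g.py
```

```text
time: 17.7
tool_pos: [537.1, 344.6, 44.0]
ee_rot: [0.003, 1.568, 0.001]
wrist_force: [0.1, 0.2, -0.2]
gripper_width: 0.292
now [537.1 344.6  44. ] yaw -0.1 F [ 0.1  0.2 -0.2] w 0.292 t 17.7
```

```bash
python3 - <<'E'
from m import *
c=snap('scene','s14'); cv2.imwrite('pics/s14c.png',cv2.resize(c['pixels'][30:280,270:520,::-1],None,fx=2.4,fy=2.4,interpolation=cv2.INTER_CUBIC))
E
```

```text
(no output)
```

View pics/s14c.png

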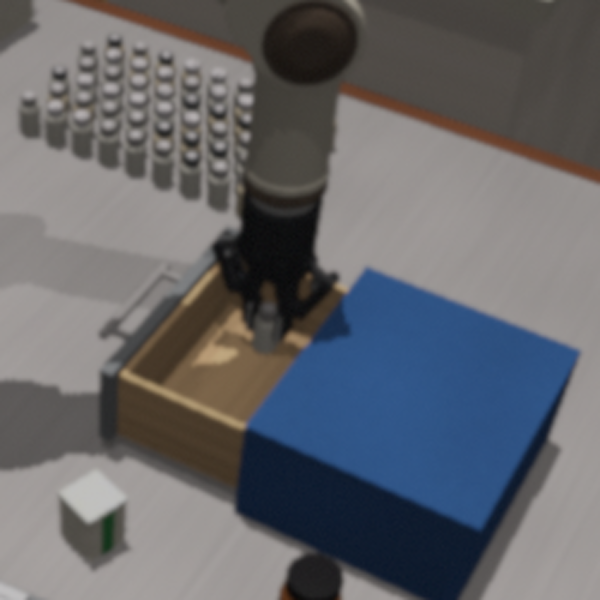

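The fuse is in the drawer at crop (266,330), upright just above the floor. I lower another 4 mm and release.

```bash
python3 -m pendant '[[0.002,0,0,0,0,0],[0.004,0,0,0,0,0],[0.004,0,0,0,0,0]]' 0; python3 -m pendant '[[0,0,0,0,0,0],[0,0,0,0,0,0],[0,0,0,0,0,0],[0,0,0,0,0,0],[-0.03,0,0,0,0,0],[-0.07,0,0,0,0,0],[-0.12,0,0,0,0,0],[-0.16,0,0,0,0,0],[-0.16,0,0,0,0,0]]' 0.55; python3 g.py 480,0,200,4.5 497.5,-222,200,4.5 497.5,-222,100,4.5
python3 - <<'E'
from m import *
c=snap('scene','s15'); cv2.imwrite('pics/s15c.png',cv2.resize(c['pixels'][30:280,270:520,::-1],None,fx=2.4,fy=2.4,interpolation=cv2.INTER_CUBIC))
E
```

```text
time: 18.05
tool_pos: [537.5, 345.2, 40.5]
ee_rot: [0.004, 1.566, 0.002]
wrist_force: [-0.5, 0.8, 3.2]
gripper_width: 0.291
time: 18.95
tool_pos: [540.6, 346.9, 207.8]
ee_rot: [0.01, 1.556, 0.007]
wrist_force: [0.8, -0.5, 0.5]
gripper_width: 0.547
now [540.6 346.9 207.8] yaw -0.1 F [ 0.8 -0.5  0.5] w 0.547 t 18.95
(480.0, 0.0, 200.0, 4.5) [0.003,-0.347,-0.060,-0.080,0.015,-0.010]
(497.5, -222.0, 200.0, 4.5) [0.001,-0.569,-0.042,-0.080,0.015,-0.010]
(497.5, -222.0, 100.0, 4.5) [0.101,-0.570,-0.044,-0.080,0.015,-0.010]
```

View pics/s15c.png

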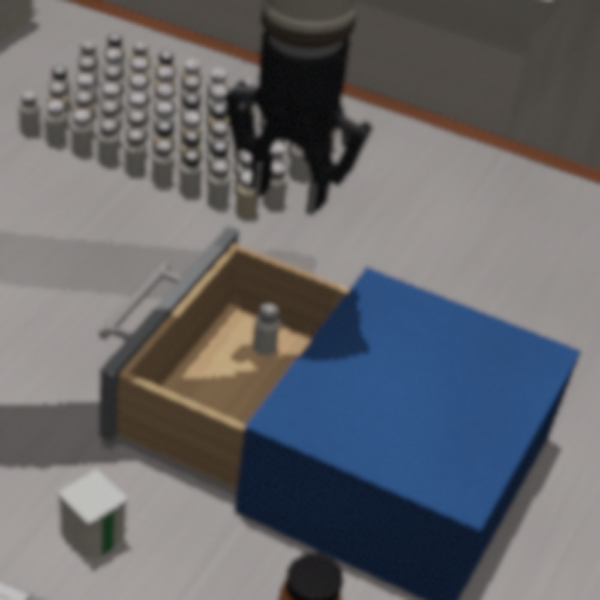

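Fuse A stands in the drawer at crop (266,330). Next is fuse B.

```bash
python3 -m pendant '[[0.003,-0.347,-0.06,-0.08,0.015,-0.01],[0.003,-0.347,-0.06,-0.08,0.015,-0.01],[0.003,-0.347,-0.06,-0.08,0.015,-0.01],[0.003,-0.347,-0.06,-0.08,0.015,-0.01],[0.003,-0.347,-0.06,-0.08,0.015,-0.01],[0.003,-0.347,-0.06,-0.08,0.015,-0.01],[0.003,-0.347,-0.06,-0.08,0.015,-0.01],[0.003,-0.57,-0.043,-0.08,0.015,-0.01],[0.003,-0.57,-0.043,-0.08,0.015,-0.01],[0.003,-0.57,-0.043,-0.08,0.015,-0.01],[0.003,-0.57,-0.043,-0.08,0.015,-0.01],[0.003,-0.57,-0.043,-0.08,0.015,-0.01],[0.003,-0.57,-0.043,-0.08,0.015,-0.01],[0.04,-0.57,-0.043,-0.08,0.015,-0.01],[0.08,-0.57,-0.043,-0.08,0.015,-0.01],[0.1,-0.57,-0.043,-0.08,0.015,-0.01],[0.1,-0.57,-0.043,-0.08,0.015,-0.01]]' 0.55; python3 g.py 497.5,-222,29,4.5
python3 - <<'E'
from m import *
c=snap('scene','s16'); cv2.imwrite('pics/s16c.png',cv2.resize(c['pixels'][220:420,110:360,::-1],None,fx=2.4,fy=2.4,interpolation=cv2.INTER_CUBIC))
E
```

```text
time: 20.7
tool_pos: [492.6, -220.2, 95.3]
ee_rot: [-0.062, 1.583, 0.064]
wrist_force: [-0.2, -0.0, 0.0]
gripper_width: 0.55
now [ 492.6 -220.2   95.3] yaw 4.6 F [-0.2 -0.   0. ] w 0.55 t 20.7
(497.5, -222.0, 29.0, 4.5) [0.066,-0.002,0.006,0.002,-0.013,-0.002]
```

View pics/s16c.png

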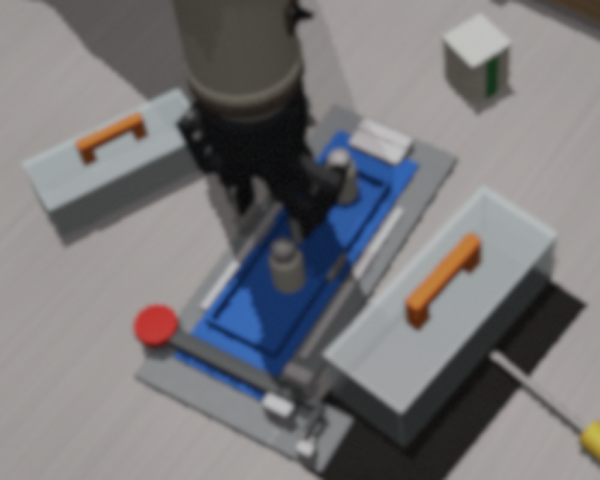

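The hand is above fuse B at crop (286,265), with fingers either side. I descend and grip.

```bash
python3 -m pendant '[[0,-0.002,0.006,0,-0.013,0],[0.02,-0.002,0.006,0,-0.013,0],[0.04,-0.002,0.006,0,-0.013,0],[0.055,-0.002,0.006,0,-0.013,0],[0.065,-0.002,0.006,0,-0.013,0],[0.065,-0.002,0.006,0,-0.013,0],[0.065,-0.002,0.006,0,-0.013,0]]' 0.55; python3 -m pendant '[[0,0,0,0,0,0],[0,0,0,0,0,0],[0,0,0,0,0,0],[0,0,0,0,0,0],[0,0,0,0,0,0],[0,0,0,0,0,0]]' 0; python3 g.py
```

```text
time: 21.45
tool_pos: [500.2, -223.1, 32.8]
ee_rot: [-0.063, 1.566, 0.062]
wrist_force: [-0.1, 0.1, 0.0]
gripper_width: 0.547
time: 22.05
tool_pos: [501.0, -223.5, 34.0]
ee_rot: [-0.063, 1.564, 0.062]
wrist_force: [-1.0, 0.1, 6.5]
gripper_width: 0.288
now [ 501.  -223.5   34. ] yaw 4.6 F [-1.   0.1  6.5] w 0.288 t 22.05
```

```bash
python3 -m pendant '[[-0.02,0,0,0,0,0],[-0.05,0,0,0,0,0],[-0.09,0,0,0,0,0],[-0.14,0,0,0,0,0],[-0.17,0,0,0,0,0],[-0.17,0,0,0,0,0],[-0.17,0,0,0,0,0]]' 0; python3 g.py 480,0,200,0 537,285,200,0
python3 - <<'E'
from m import *
c=snap('scene','s17'); cv2.imwrite('pics/s17c.png',cv2.resize(c['pixels'][220:420,110:360,::-1],None,fx=2.4,fy=2.4,interpolation=cv2.INTER_CUBIC))
E
```

```text
time: 22.75
tool_pos: [500.4, -223.4, 204.9]
ee_rot: [-0.063, 1.562, 0.062]
wrist_force: [0.4, -0.2, -1.5]
gripper_width: 0.284
now [ 500.4 -223.4  204.9] yaw 4.6 F [ 0.4 -0.2 -1.5] w 0.284 t 22.75
(480.0, 0.0, 200.0, 0.0) [0.005,0.224,-0.003,0.080,0.008,0.001]
(537.0, 285.0, 200.0, 0.0) [0.005,0.504,0.077,0.080,0.008,0.001]
```

View pics/s17c.png

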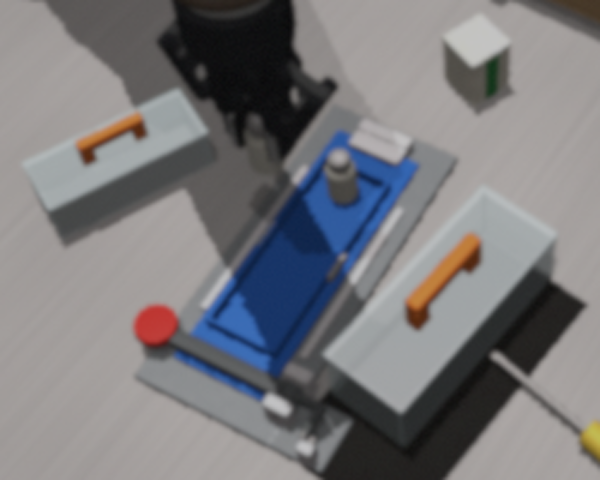

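Fuse B is held at crop (262,155), and one fuse remains at (341,175). To the drawer.

```bash
python3 -m pendant '[[0.005,0.224,-0.003,0.08,0.008,0],[0.005,0.224,-0.003,0.08,0.008,0],[0.005,0.224,-0.003,0.08,0.008,0],[0.005,0.224,-0.003,0.08,0.008,0],[0.005,0.504,0.077,0.08,0.008,0],[0.005,0.504,0.077,0.08,0.008,0],[0.005,0.504,0.077,0.08,0.008,0],[0.005,0.504,0.077,0.08,0.008,0],[0.005,0.504,0.077,0.08,0.008,0],[0.005,0.504,0.077,0.08,0.008,0],[0.005,0.504,0.077,0.08,0.008,0],[0.005,0.504,0.077,0.08,0.008,0],[0.005,0.504,0.077,0.08,0.008,0]]' 0; python3 g.py  537,287,120,0 537,287,43,0
```

```text
time: 24.1
tool_pos: [535.3, 283.7, 196.8]
ee_rot: [-0.002, 1.576, -0.003]
wrist_force: [0.1, -0.6, -1.8]
gripper_width: 0.29
now [535.3 283.7 196.8] yaw -0.0 F [ 0.1 -0.6 -1.8] w 0.29 t 24.1
(537.0, 287.0, 120.0, 0.0) [0.077,0.004,0.002,-0.001,-0.005,0.003]
(537.0, 287.0, 43.0, 0.0) [0.154,0.004,0.003,-0.001,-0.005,0.003]
```

```bash
python3 -m pendant '[[0.04,0.004,0.003,0,-0.005,0.003],[0.079,0.004,0.003,0,-0.005,0.003],[0.11,0.004,0.003,0,-0.005,0.003],[0.138,0.004,0.003,0,-0.005,0.003],[0.150,0.004,0.003,0,-0.005,0.003],[0.152,0.004,0.003,0,-0.005,0.003],[0.154,0.004,0.003,0,-0.005,0.003],[0.155,0.004,0.003,0,-0.005,0.003]]' 0; python3 g.py
python3 - <<'E'
from m import *
c=snap('scene','s18'); cv2.imwrite('pics/s18c.png',cv2.resize(c['pixels'][30:280,270:520,::-1],None,fx=2.4,fy=2.4,interpolation=cv2.INTER_CUBIC))
E
```

```text
time: 24.9
tool_pos: [538.4, 286.6, 43.1]
ee_rot: [0.001, 1.57, -0.001]
wrist_force: [-0.4, -3.1, 7.3]
gripper_width: 0.287
now [538.4 286.6  43.1] yaw -0.1 F [-0.4 -3.1  7.3] w 0.287 t 24.9
```

View pics/s18c.png

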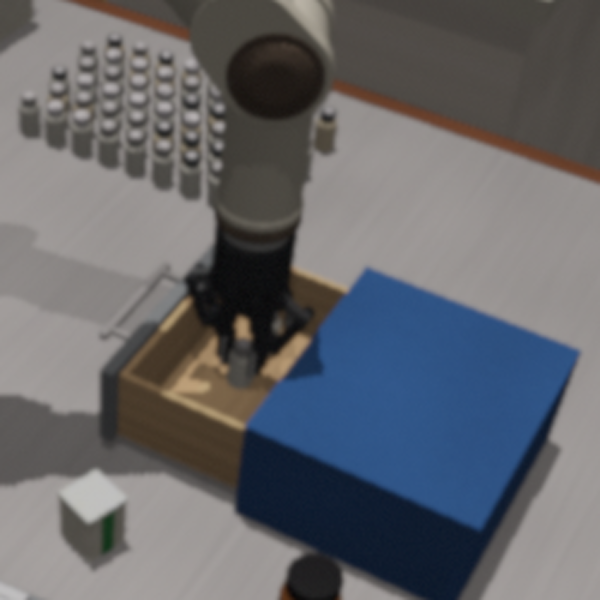

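Contact with the floor (7 N). I release B at crop (240,363), rise and go to C.

```bash
python3 -m pendant '[[0,0,0,0,0,0],[0,0,0,0,0,0],[0,0,0,0,0,0],[0,0,0,0,0,0],[-0.03,0,0,0,0,0],[-0.07,0,0,0,0,0],[-0.12,0,0,0,0,0],[-0.16,0,0,0,0,0],[-0.16,0,0,0,0,0]]' 0.55; python3 g.py 484,-127,200,4.5  484,-127,100,4.5
python3 - <<'E'
from m import *
c=snap('scene','s19'); cv2.imwrite('pics/s19c.png',cv2.resize(c['pixels'][30:280,270:520,::-1],None,fx=2.4,fy=2.4,interpolation=cv2.INTER_CUBIC))
E
```

```text
time: 25.85
tool_pos: [542.2, 288.8, 210.2]
ee_rot: [0.006, 1.559, 0.004]
wrist_force: [1.4, 0.9, 0.8]
gripper_width: 0.555
now [542.2 288.8 210.2] yaw -0.1 F [1.4 0.9 0.8] w 0.555 t 25.85
(484.0, -127.0, 200.0, 4.5) [0.007,-0.416,-0.058,-0.080,0.012,-0.006]
(484.0, -127.0, 100.0, 4.5) [0.107,-0.417,-0.059,-0.080,0.012,-0.006]
```

View pics/s19c.png

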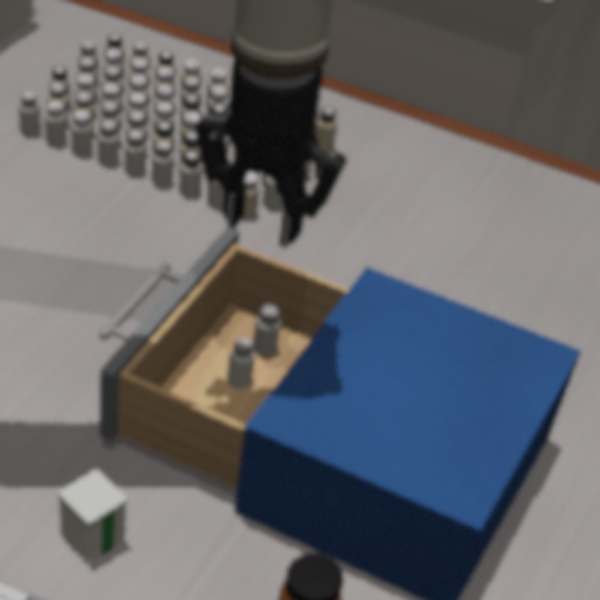

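Both fuses stand in the drawer at crop (266,330) and (241,363). Now C.

```bash
python3 -m pendant '[[0.007,-0.416,-0.058,-0.08,0.012,-0.006],[0.007,-0.416,-0.058,-0.08,0.012,-0.006],[0.007,-0.416,-0.058,-0.08,0.012,-0.006],[0.007,-0.416,-0.058,-0.08,0.012,-0.006],[0.007,-0.416,-0.058,-0.08,0.012,-0.006],[0.007,-0.416,-0.058,-0.08,0.012,-0.006],[0.007,-0.416,-0.058,-0.08,0.012,-0.006],[0.007,-0.416,-0.058,-0.08,0.012,-0.006],[0.007,-0.416,-0.058,-0.08,0.012,-0.006],[0.007,-0.416,-0.058,-0.08,0.012,-0.006],[0.05,-0.416,-0.058,-0.08,0.012,-0.006],[0.08,-0.416,-0.058,-0.08,0.012,-0.006],[0.1,-0.416,-0.058,-0.08,0.012,-0.006],[0.1,-0.416,-0.058,-0.08,0.012,-0.006]]' 0.55; python3 g.py 484,-127,31,4.5
python3 - <<'E'
from m import *
c=snap('scene','s20'); cv2.imwrite('pics/s20c.png',cv2.resize(c['pixels'][220:420,110:360,::-1],None,fx=2.4,fy=2.4,interpolation=cv2.INTER_CUBIC))
E
```

```text
time: 27.3
tool_pos: [479.5, -125.1, 101.2]
ee_rot: [-0.064, 1.582, 0.063]
wrist_force: [-0.4, 0.1, 0.6]
gripper_width: 0.547
now [ 479.5 -125.1  101.2] yaw 4.6 F [-0.4  0.1  0.6] w 0.547 t 27.3
(484.0, -127.0, 31.0, 4.5) [0.070,-0.002,0.005,0.002,-0.012,-0.000]
```

View pics/s20c.png

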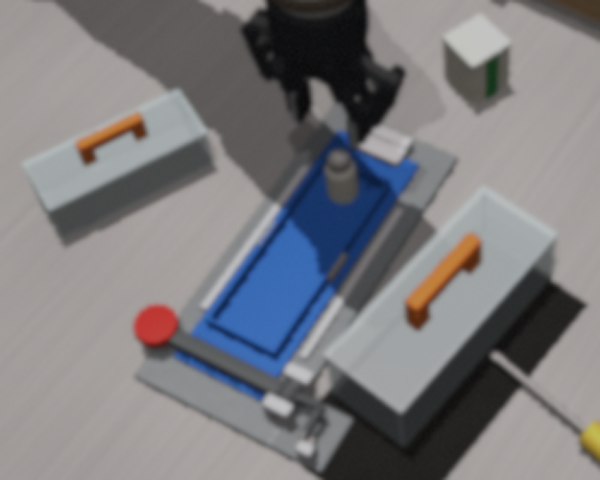

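Same relation between fingers and fuse at (341,175) as with B. I descend and grip.

```bash
python3 -m pendant '[[0,-0.003,0.005,0,-0.012,0],[0.02,-0.003,0.005,0,-0.012,0],[0.04,-0.003,0.005,0,-0.012,0],[0.055,-0.003,0.005,0,-0.012,0],[0.07,-0.003,0.005,0,-0.012,0],[0.07,-0.003,0.005,0,-0.012,0],[0.07,-0.003,0.005,0,-0.012,0]]' 0.55; python3 -m pendant '[[0,0,0,0,0,0],[0,0,0,0,0,0],[0,0,0,0,0,0],[0,0,0,0,0,0],[0,0,0,0,0,0],[0,0,0,0,0,0]]' 0; python3 -m pendant '[[-0.02,0,0,0,0,0],[-0.05,0,0,0,0,0],[-0.09,0,0,0,0,0],[-0.14,0,0,0,0,0],[-0.17,0,0,0,0,0],[-0.17,0,0,0,0,0],[-0.17,0,0,0,0,0]]' 0; python3 g.py  537,243,200,0
python3 - <<'E'
from m import *
c=snap('scene','s21'); cv2.imwrite('pics/s21c.png',cv2.resize(c['pixels'][200:400,110:360,::-1],None,fx=2.4,fy=2.4,interpolation=cv2.INTER_CUBIC))
E
```

```text
time: 28.05
tool_pos: [486.5, -128.5, 33.9]
ee_rot: [-0.064, 1.565, 0.063]
wrist_force: [-0.8, 0.9, -0.7]
gripper_width: 0.549
time: 28.65
tool_pos: [487.8, -128.7, 35.5]
ee_rot: [-0.064, 1.563, 0.062]
wrist_force: [-1.7, 1.3, 7.0]
gripper_width: 0.283
time: 29.35
tool_pos: [487.1, -128.4, 206.8]
ee_rot: [-0.064, 1.56, 0.063]
wrist_force: [-0.4, -0.7, -0.7]
gripper_width: 0.285
now [ 487.1 -128.4  206.8] yaw 4.6 F [-0.4 -0.7 -0.7] w 0.285 t 29.35
(537.0, 243.0, 200.0, 0.0) [0.007,0.366,0.080,0.081,0.010,0.001]
```

View pics/s21c.png

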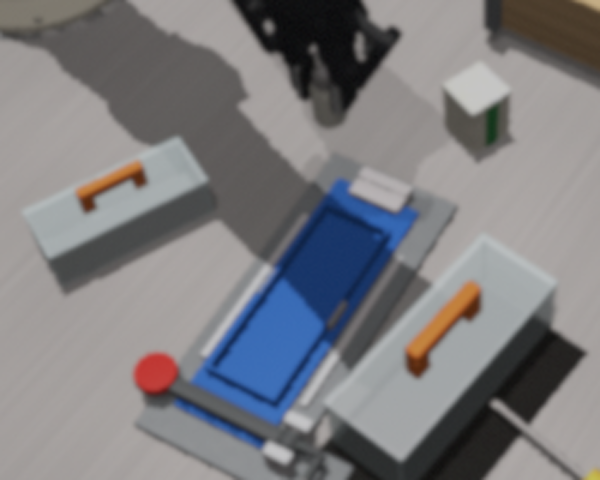

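Fuse C is held at crop (324,95) and the tray is empty. To the drawer at y=243.

```bash
python3 -m pendant '[[0.007,0.366,0.08,0.08,0.01,0],[0.007,0.366,0.08,0.08,0.01,0],[0.007,0.366,0.08,0.08,0.01,0],[0.007,0.366,0.08,0.08,0.01,0],[0.007,0.366,0.08,0.08,0.01,0],[0.007,0.366,0.08,0.08,0.01,0],[0.007,0.366,0.08,0.08,0.01,0],[0.007,0.366,0.08,0.08,0.01,0],[0.007,0.366,0.08,0.08,0.01,0],[0.007,0.366,0.08,0.08,0.01,0],[0.007,0.366,0.08,0.08,0.01,0]]' 0; python3 g.py 537,243,45,0
```

```text
time: 30.5
tool_pos: [536.0, 240.7, 197.5]
ee_rot: [-0.001, 1.575, -0.003]
wrist_force: [0.1, -0.6, -0.8]
gripper_width: 0.288
now [536.  240.7 197.5] yaw -0.1 F [ 0.1 -0.6 -0.8] w 0.288 t 30.5
(537.0, 243.0, 45.0, 0.0) [0.152,0.003,0.002,-0.001,-0.005,0.003]
```

```bash
python3 -m pendant '[[0.04,0.002,0.002,0,-0.005,0.003],[0.079,0.002,0.002,0,-0.005,0.003],[0.11,0.002,0.002,0,-0.005,0.003],[0.138,0.002,0.002,0,-0.005,0.003],[0.148,0.002,0.002,0,-0.005,0.003],[0.150,0.002,0.002,0,-0.005,0.003],[0.152,0.002,0.002,0,-0.005,0.003],[0.154,0.002,0.002,0,-0.005,0.003]]' 0; python3 g.py
```

```text
time: 31.3
tool_pos: [538.7, 242.6, 45.1]
ee_rot: [0.003, 1.568, -0.0]
wrist_force: [1.3, 1.1, -0.2]
gripper_width: 0.286
now [538.7 242.6  45.1] yaw -0.1 F [ 1.3  1.1 -0.2] w 0.286 t 31.3
```

```bash
python3 -m pendant '[[0.002,0,0,0,0,0],[0.003,0,0,0,0,0]]' 0; python3 -m pendant '[[0,0,0,0,0,0],[0,0,0,0,0,0],[0,0,0,0,0,0],[0,0,0,0,0,0],[-0.03,0,0,0,0,0],[-0.07,0,0,0,0,0],[-0.12,0,0,0,0,0],[-0.18,0,0,0,0,0],[-0.18,-0.05,-0.03,0,0,0],[-0.18,-0.05,-0.08,0,0,0],[-0.18,-0.05,-0.08,0,0,0]]' 0.55; python3 g.py
python3 - <<'E'
from m import *
c=snap('scene','s22'); t=snap('top','t22'); cv2.imwrite('pics/s22c.png',np.hstack([cv2.resize(c['pixels'][80:280,270:470,::-1],None,fx=1.9,fy=2.2,interpolation=cv2.INTER_CUBIC),cv2.resize(t['pixels'][100:300,140:340,::-1],None,fx=2,fy=2.2,interpolation=cv2.INTER_CUBIC)]))
for c in(c,t):
    Y,X=np.mgrid[0:480,0:640]; P=at_depth(c,np.c_[X.ravel(),Y.ravel()]).reshape(480,640,3)
    m=(abs(P[...,2]-60)<6)&(P[...,0]>430)&(P[...,0]<620)&(P[...,1]>-60)&(P[...,1]<140); print('carton',m.sum(),rect(P[m]) if m.sum() else 0)
E
```

```text
time: 31.5
tool_pos: [540.9, 242.8, 44.5]
ee_rot: [0.004, 1.564, 0.0]
wrist_force: [-0.0, -2.9, 14.4]
gripper_width: 0.287
time: 32.6
tool_pos: [453.1, 190.0, 222.7]
ee_rot: [0.003, 1.57, -0.001]
wrist_force: [0.6, 0.4, -0.6]
gripper_width: 0.546
now [453.1 190.  222.7] yaw -0.2 F [ 0.6  0.4 -0.6] w 0.546 t 32.6
carton 384 (array([510.1,  48.3]), array([49.4, 49.7]), 68.1)
carton 373 (array([511.3,  49.9]), array([45.9, 45.7]), 70.7)
```

View pics/s22c.png

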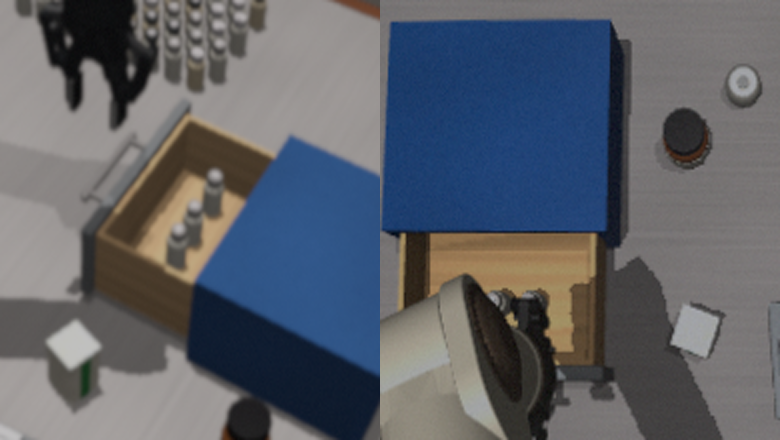

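Three fuses stand in the drawer at crop (215,190), (193,222) and (178,245). The carton hasn't moved: (511,49.5), with faces at -19.5° yaw. I grip it across that face.

```bash
python3 g.py 511,49.5,150,-19.5 511,49.5,21,-19.5
```

```text
now [458.  192.5 223.9] yaw -0.1 F [-0.5 -0.5  0.2] w 0.552 t 32.7
(511.0, 49.5, 150.0, -19.5) [0.074,-0.143,0.053,0.339,0.006,-0.005]
(511.0, 49.5, 21.0, -19.5) [0.203,-0.144,0.052,0.339,0.006,-0.005]
```

```bash
python3 -m pendant '[[0,-0.05,0.02,0.1,0,0],[0,-0.1,0.04,0.2,0,0],[0.0,-0.143,0.053,0.339,0.006,-0.005],[0.04,-0.143,0.053,0.339,0.006,-0.005],[0.074,-0.143,0.053,0.339,0.006,-0.005],[0.074,-0.143,0.053,0.339,0.006,-0.005],[0.1,-0.143,0.053,0.339,0.006,-0.005],[0.12,-0.143,0.053,0.339,0.006,-0.005],[0.12,-0.143,0.053,0.339,0.006,-0.005]]' 1; python3 g.py 511,49.5,21,-19.5
python3 - <<'E'
from m import *
c=snap('scene','s23'); cv2.imwrite('pics/s23c.png',cv2.resize(c['pixels'][130:330,210:410,::-1],None,fx=2.7,fy=2.7,interpolation=cv2.INTER_CUBIC))
E
```

```text
time: 33.6
tool_pos: [511.2, 50.4, 102.7]
ee_rot: [0.265, 1.557, -0.267]
wrist_force: [0.3, 0.1, 0.4]
gripper_width: 1.0
now [511.2  50.4 102.7] yaw -19.4 F [0.3 0.1 0.4] w 1.0 t 33.6
(511.0, 49.5, 21.0, -19.5) [0.082,-0.001,0.000,0.001,-0.002,0.002]
```

View pics/s23c.png

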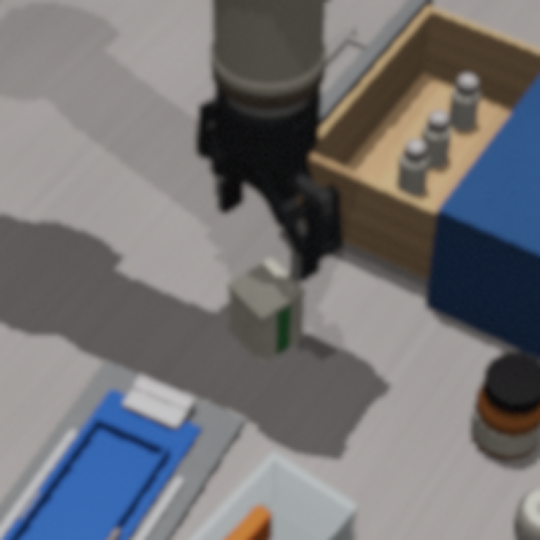

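The hand is over the carton at crop (265,310), with the fingers either side of it. I descend and grip.

```bash
python3 -m pendant '[[0.02,-0.001,0,0,0,0],[0.04,-0.001,0,0,0,0],[0.06,-0.001,0,0,0,0],[0.08,-0.001,0,0,0,0],[0.08,-0.001,0,0,0,0],[0.08,-0.001,0,0,0,0]]' 1; python3 -m pendant '[[0,0,0,0,0,0],[0,0,0,0,0,0],[0,0,0,0,0,0],[0,0,0,0,0,0],[0,0,0,0,0,0],[0,0,0,0,0,0],[0,0,0,0,0,0]]' 0; python3 -m pendant '[[-0.02,0,0,0,0,0],[-0.05,0,0,0,0,0],[-0.09,0,0,0,0,0],[-0.14,0,0,0,0,0],[-0.18,0,0,0,0,0],[-0.18,0,0,0,0,0],[-0.18,0,0,0,0,0]]' 0; python3 g.py  535,193,205,0
python3 - <<'E'
from m import *
c=snap('scene','s24'); cv2.imwrite('pics/s24c.png',cv2.resize(c['pixels'][130:330,210:410,::-1],None,fx=2.7,fy=2.7,interpolation=cv2.INTER_CUBIC))
E
```

```text
time: 34.25
tool_pos: [513.0, 49.6, 25.3]
ee_rot: [0.266, 1.554, -0.266]
wrist_force: [0.1, -0.2, 0.1]
gripper_width: 0.996
time: 34.95
tool_pos: [513.9, 50.0, 26.6]
ee_rot: [0.266, 1.552, -0.265]
wrist_force: [-1.4, -0.1, 7.7]
gripper_width: 0.507
time: 35.65
tool_pos: [513.9, 50.1, 207.7]
ee_rot: [0.267, 1.55, -0.264]
wrist_force: [-1.0, -0.3, -2.1]
gripper_width: 0.506
now [513.9  50.1 207.7] yaw -19.4 F [-1.  -0.3 -2.1] w 0.506 t 35.65
(535.0, 193.0, 205.0, 0.0) [0.003,0.142,-0.028,-0.339,0.004,-0.002]
```

View pics/s24c.png

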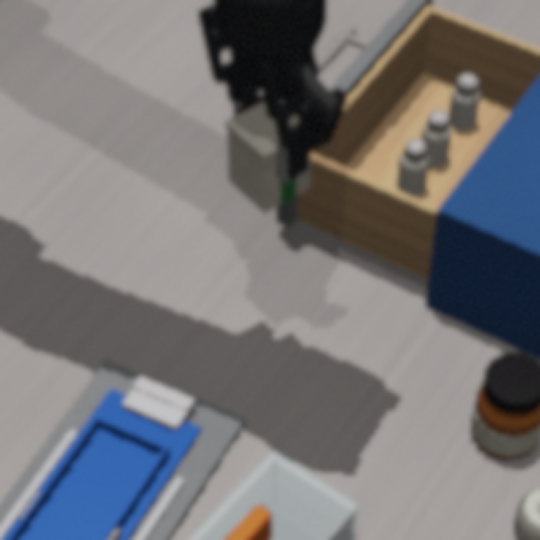

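The carton is held at crop (262,155), opening 43 mm. I carry it over the drawer.

```bash
python3 -m pendant '[[0.003,0.035,-0.007,-0.1,0,0],[0.003,0.07,-0.014,-0.2,0,0],[0.003,0.105,-0.021,-0.28,0.004,-0.002],[0.003,0.142,-0.028,-0.339,0.004,-0.002],[0.003,0.142,-0.028,-0.339,0.004,-0.002],[0.003,0.142,-0.028,-0.339,0.004,-0.002],[0.003,0.142,-0.028,-0.339,0.004,-0.002]]' 0; python3 g.py  535,193,100,0 535,193,50,0
python3 - <<'E'
from m import *
c=snap('scene','s25'); cv2.imwrite('pics/s25c.png',cv2.resize(c['pixels'][80:280,250:450,::-1],None,fx=2.7,fy=2.7,interpolation=cv2.INTER_CUBIC))
E
```

```text
time: 36.4
tool_pos: [532.6, 191.5, 201.6]
ee_rot: [-0.001, 1.576, -0.004]
wrist_force: [0.8, -0.1, -1.0]
gripper_width: 0.505
now [532.6 191.5 201.6] yaw -0.1 F [ 0.8 -0.1 -1. ] w 0.505 t 36.4
(535.0, 193.0, 100.0, 0.0) [0.102,0.002,0.003,-0.001,-0.006,0.003]
(535.0, 193.0, 50.0, 0.0) [0.152,0.002,0.003,-0.001,-0.006,0.003]
```

View pics/s25c.png

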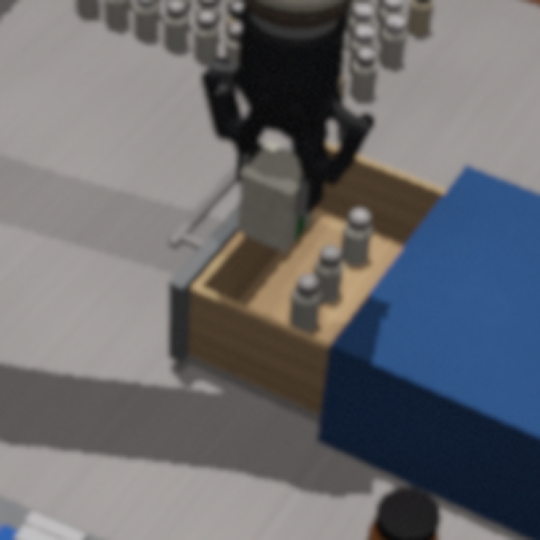

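The carton is above the near side of the drawer. I lower to just above the rim and check the clearance.

```bash
python3 -m pendant '[[0.03,0.002,0.003,0,-0.006,0.003],[0.06,0.002,0.003,0,-0.006,0.003],[0.07,0.002,0.003,0,-0.006,0.003],[0.07,0.002,0.003,0,-0.006,0.003]]' 0; python3 g.py 535,194,50,0
python3 - <<'E'
from m import *
c=snap('scene','s26'); t=snap('top','t26'); cv2.imwrite('pics/s26c.png',np.hstack([cv2.resize(c['pixels'][80:280,250:450,::-1],None,fx=1.95,fy=2.2,interpolation=cv2.INTER_CUBIC),cv2.resize(t['pixels'][150:300,140:290,::-1],None,fx=2.6,fy=440/150,interpolation=cv2.INTER_CUBIC)]))
E
```

```text
time: 36.85
tool_pos: [534.3, 191.4, 130.4]
ee_rot: [0.002, 1.573, -0.004]
wrist_force: [-0.5, -0.0, -1.9]
gripper_width: 0.504
now [534.3 191.4 130.4] yaw -0.2 F [-0.5 -0.  -1.9] w 0.504 t 36.85
(535.0, 194.0, 50.0, 0.0) [0.080,0.003,0.001,-0.004,-0.002,0.002]
```

View pics/s26c.png

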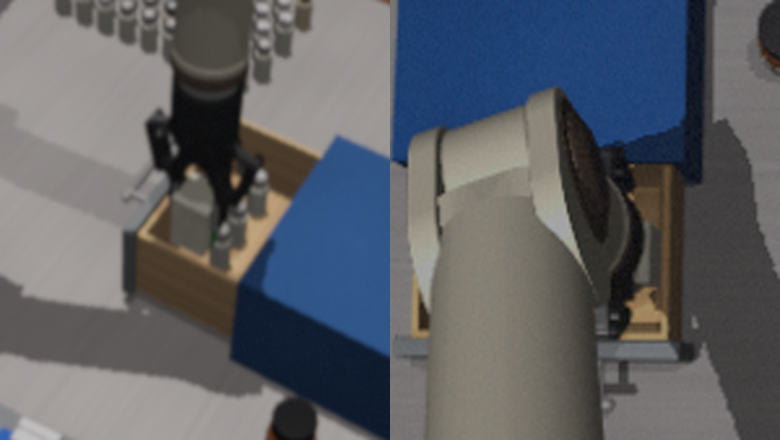

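There is clearance on both sides. I shift 4 mm inward and lower.

```bash
python3 -m pendant '[[0.0,0.004,0.001,0,-0.002,0.002],[0.02,0.004,0.001,0,-0.002,0.002],[0.04,0.004,0.001,0,-0.002,0.002],[0.06,0.004,0.001,0,-0.002,0.002],[0.075,0.004,0.001,0,-0.002,0.002],[0.078,0.004,0.001,0,-0.002,0.002],[0.080,0.004,0.001,0,-0.002,0.002],[0.082,0.004,0.001,0,-0.002,0.002]]' 0; python3 g.py
```

```text
time: 37.75
tool_pos: [538.5, 197.1, 51.8]
ee_rot: [0.005, 1.565, 0.0]
wrist_force: [-0.3, 0.6, -1.5]
gripper_width: 0.509
now [538.5 197.1  51.8] yaw -0.2 F [-0.3  0.6 -1.5] w 0.509 t 37.75
```

```bash
python3 -m pendant '[[0.003,0,0,0,0.005,0],[0.005,0,0,0,0.005,0],[0.006,0,0,0,0.005,0],[0.006,0,0,0,0.005,0]]' 0; python3 g.py
```

```text
time: 38.15
tool_pos: [541.5, 197.5, 48.6]
ee_rot: [0.007, 1.565, 0.001]
wrist_force: [-0.5, 0.1, 12.8]
gripper_width: 0.506
now [541.5 197.5  48.6] yaw -0.2 F [-0.5  0.1 12.8] w 0.506 t 38.15
```

Contact at the height expected for the floor. I release and rise.

```bash
python3 -m pendant '[[0,0,0,0,0,0],[0,0,0,0,0,0],[0,0,0,0,0,0],[0,0,0,0,0,0],[-0.03,0,0,0,0,0],[-0.07,0,0,0,0,0],[-0.12,0,0,0,0,0],[-0.16,0,0,0,0,0],[-0.16,0,-0.05,0,0,0],[-0.16,0,-0.1,0,0,0],[-0.16,0,-0.12,0,0,0],[-0.16,0,-0.12,0,0,0]]' 0.75; python3 g.py
python3 - <<'E'
from m import *
c=snap('scene','s27'); t=snap('top','t27'); cv2.imwrite('pics/s27c.png',np.hstack([cv2.resize(c['pixels'][80:280,250:450,::-1],None,fx=1.95,fy=2.2,interpolation=cv2.INTER_CUBIC),cv2.resize(t['pixels'][150:300,140:290,::-1],None,fx=2.6,fy=440/150,interpolation=cv2.INTER_CUBIC)]))
h=cv2.cvtColor(c['pixels'],cv2.COLOR_RGB2HSV); Y,X=np.mgrid[0:480,0:640]; P=at_depth(c,np.c_[X.ravel(),Y.ravel()]).reshape(480,640,3)
for z0,z1 in((40,60),(60,75),(75,85),(85,102)):
    m=(P[...,0]>380)&(P[...,0]<480)&(P[...,1]>130)&(P[...,1]<420)&(P[...,2]>z0)&(P[...,2]<z1); print(z0,m.sum(),np.percentile(P[m],[2,50,98],axis=0).tolist() if m.sum() else 0)
E
```

```text
time: 39.35
tool_pos: [417.0, 197.3, 207.6]
ee_rot: [0.005, 1.567, 0.003]
wrist_force: [-0.1, -0.3, 0.2]
gripper_width: 0.751
now [417.  197.3 207.6] yaw -0.0 F [-0.1 -0.3  0.2] w 0.751 t 39.35
40 203 [[461.4455768507532, 148.6497289723306, 40.20077686378145], [478.1301828177746, 253.92875029399778, 49.09397453139031], [479.81804012151963, 378.17263831923975, 59.56303326332385]]
60 183 [[462.61175184735157, 149.2688895396751, 60.26552664333662], [478.3867126951972, 244.65086945823631, 67.70661465556665], [479.9025832599194, 376.61752219225986, 74.64527399928342]]
75 235 [[419.70374442213375, 149.83162679487154, 75.33871592612387], [447.8193150782326, 259.92152431056223, 81.96580954994648], [479.8432394965742, 371.37707639084636, 84.8520526202665]]
85 501 [[421.3118885933713, 149.89508875030032, 85.13829265922246], [474.3536775099669, 252.50481155238552, 94.82174116807342], [479.7476433825303, 386.40872341496737, 101.45391787481533]]
```

View pics/s27c.png

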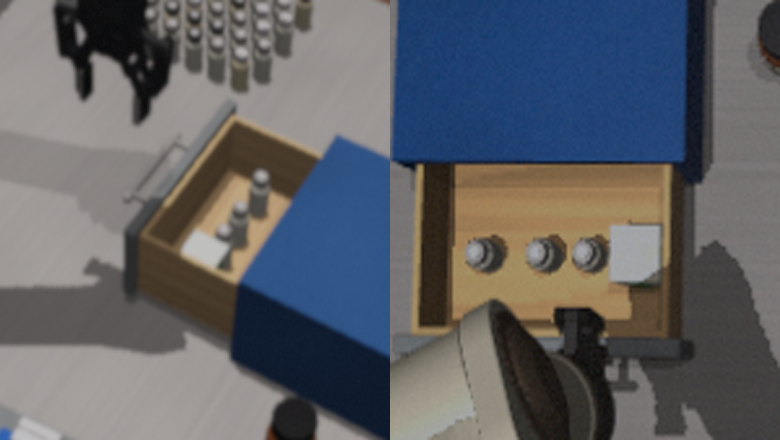

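All three fuses (top crop (485,253), (543,253), (590,253)) and the carton (635,252) are in the drawer. The bar handle is at x about 420, z about 82. I shut the fingers and go down in front of the bar's middle.

```bash
python3 g.py 380,275,180,0 380,275,64,0
```

```text
now [420.9 197.4 208.2] yaw -0.2 F [ 0.4 -0.   0.7] w 0.754 t 39.45
(380.0, 275.0, 180.0, 0.0) [0.028,0.077,-0.041,-0.003,0.007,-0.006]
(380.0, 275.0, 64.0, 0.0) [0.144,0.077,-0.042,-0.003,0.007,-0.006]
```

```bash
python3 -m pendant '[[0.01,0.04,-0.03,0,0.007,-0.006],[0.028,0.077,-0.042,0,0.007,-0.006],[0.028,0.077,-0.042,0,0.007,-0.006],[0.028,0.077,-0.042,0,0.007,-0.006],[0.06,0.077,-0.042,0,0.007,-0.006],[0.1,0.077,-0.042,0,0.007,-0.006],[0.144,0.077,-0.042,0,0.007,-0.006],[0.144,0.077,-0.042,0,0.007,-0.006],[0.144,0.077,-0.042,0,0.007,-0.006]]' 0; python3 g.py
python3 - <<'E'
from m import *
c=snap('scene','s28'); cv2.imwrite('pics/s28c.png',cv2.resize(c['pixels'][80:280,250:450,::-1],None,fx=2.7,fy=2.7,interpolation=cv2.INTER_CUBIC))
E
```

```text
time: 40.35
tool_pos: [381.0, 273.9, 64.4]
ee_rot: [0.002, 1.572, -0.006]
wrist_force: [0.7, -0.2, 0.2]
gripper_width: 0.001
now [381.  273.9  64.4] yaw -0.3 F [ 0.7 -0.2  0.2] w 0.001 t 40.35
```

View pics/s28c.png

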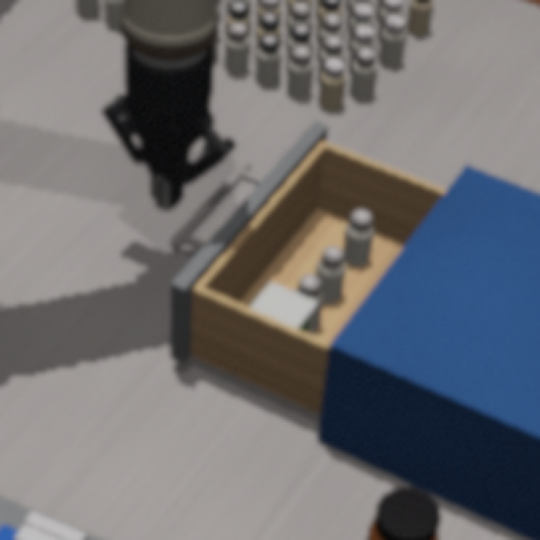

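The shut fingers are in front of the bar at crop (165,190). I push gently in +x.

```bash
python3 -m pendant '[[0,0,0.01,0,0,0],[0,0,0.02,0,0,0],[0,0,0.028,0,0,0],[0,0,0.036,0,0,0],[0,0,0.044,0,0,0],[0,0,0.052,0,0,0],[0,0,0.06,0,0,0],[0,0,0.068,0,0,0],[0,0,0.076,0,0,0],[0,0,0.084,0,0,0],[0,0,0.092,0,0,0],[0,0,0.10,0,0,0],[0,0,0.108,0,0,0]]' 0; python3 g.py
python3 - <<'E'
from m import *
c=snap('scene','s29'); cv2.imwrite('pics/s29c.png',cv2.resize(c['pixels'][80:280,250:450,::-1],None,fx=2.7,fy=2.7,interpolation=cv2.INTER_CUBIC))
E
```

```text
time: 41.7
tool_pos: [490.4, 274.7, 65.8]
ee_rot: [0.004, 1.569, -0.004]
wrist_force: [-0.9, 0.5, -0.8]
gripper_width: -0.001
now [490.4 274.7  65.8] yaw -0.3 F [-0.9  0.5 -0.8] w -0.001 t 41.7
```

View pics/s29c.png

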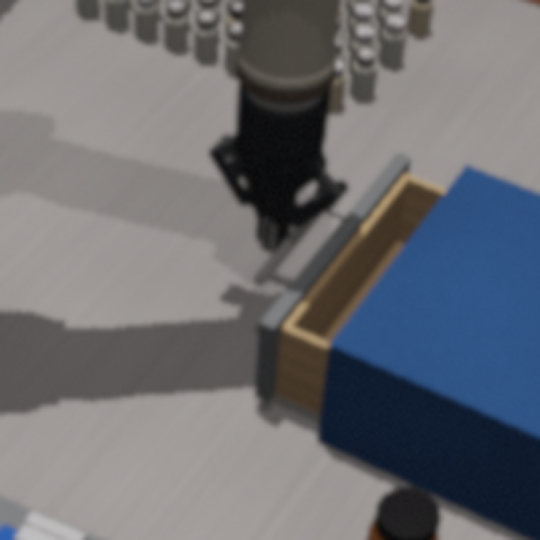

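The drawer is sliding in with about 1 N resistance. I keep pushing.

```bash
python3 -m pendant '[[0,0,0.008,0,0,0],[0,0,0.016,0,0,0],[0,0,0.024,0,0,0],[0,0,0.032,0,0,0],[0,0,0.04,0,0,0],[0,0,0.045,0,0,0],[0,0,0.045,0,0,0]]' 0; python3 g.py
python3 - <<'E'
from m import *
c=snap('scene','s30'); cv2.imwrite('pics/s30c.png',cv2.resize(c['pixels'][80:280,250:450,::-1],None,fx=2.7,fy=2.7,interpolation=cv2.INTER_CUBIC))
Y,X=np.mgrid[0:480,0:640]; P=at_depth(c,np.c_[X.ravel(),Y.ravel()]).reshape(480,640,3)
m=(abs(P[...,2]-98)<5)&(P[...,0]>480)&(P[...,0]<625)&(P[...,1]>140)&(P[...,1]<230); print(np.percentile(P[m],[2,50,98],axis=0))
E
```

```text
time: 42.45
tool_pos: [538.8, 273.8, 66.5]
ee_rot: [0.005, 1.566, -0.005]
wrist_force: [-0.3, 0.1, 0.1]
gripper_width: 0.002
now [538.8 273.8  66.5] yaw -0.4 F [-0.3  0.1  0.1] w 0.002 t 42.45
[[591.7 145.4  95. ]
 [607.8 149.   99.1]
 [623.9 218.4 102.8]]
```

View pics/s30c.png

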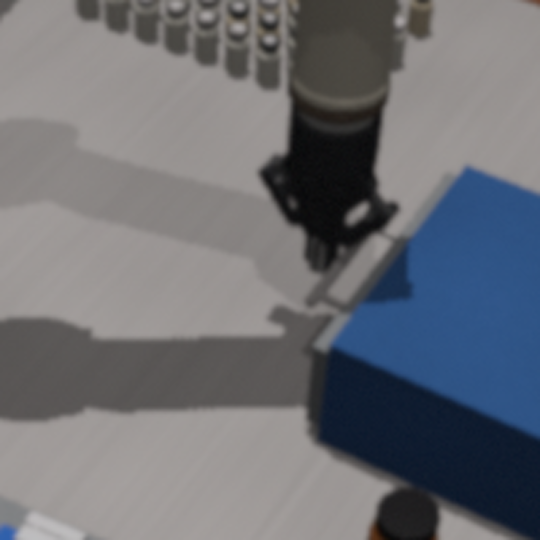

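Nearly shut, with the front just short of the cabinet. I push on until the force rises.

```bash
python3 -m pendant '[[0,0,0.004,0,0,0],[0,0,0.007,0,0,0],[0,0,0.010,0,0,0],[0,0,0.010,0,0,0]]' 0; python3 g.py
```

```text
time: 42.9
tool_pos: [540.7, 274.0, 65.9]
ee_rot: [0.001, 1.58, -0.005]
wrist_force: [-18.6, -2.8, 16.2]
gripper_width: 0.001
now [540.7 274.   65.9] yaw -0.2 F [-18.6  -2.8  16.2] w 0.001 t 42.9
```

The force jumped to 18.6 N within 2 mm, so the drawer is at its stop. I back off, rise out of the way and inspect.

```bash
python3 -m pendant '[[0,0,-0.02,0,0,0],[0,0,-0.05,0,0,0],[-0.03,0,-0.09,0,0,0],[-0.08,0,-0.12,0,0,0],[-0.12,0.05,-0.14,0,0,0],[-0.16,0.1,-0.16,0,0,0],[-0.18,0.15,-0.18,0,0,0],[-0.18,0.2,-0.18,0,0,0],[-0.18,0.2,-0.18,0,0,0]]' 0; python3 g.py
python3 - <<'E'
from m import *
c=snap('scene','s31'); t=snap('top','t31')
for nm,c in(('s',c),('t',t)):
    h=cv2.cvtColor(c['pixels'],cv2.COLOR_RGB2HSV); Y,X=np.mgrid[0:480,0:640]; P=at_depth(c,np.c_[X.ravel(),Y.ravel()]).reshape(480,640,3)
    m=(h[...,0]>6)&(h[...,0]<20)&(h[...,1]>150)&(h[...,2]>100)&(P[...,2]>85)&(P[...,2]<125)&(P[...,1]>-280)&(P[...,1]<-120)
    if m.sum()>5: print('handle',np.median(P[m],0),rect(P[m]))
    m=((h[...,0]<5)|(h[...,0]>176))&(h[...,1]>150)&(h[...,2]>80)&(P[...,1]>-400)&(P[...,1]<-250)&(P[...,0]<550); print('pad',m.sum(),np.median(P[m],0))
    m=(h[...,1]<70)&(P[...,2]>90)&(P[...,2]<106)&(P[...,0]>540)&(P[...,0]<640)&(P[...,1]>150)&(P[...,1]<400); print('front top',m.sum(),np.percentile(P[m],[3,50,97],axis=0) if m.sum() else 0)
    m=(h[...,0]>100)&(h[...,0]<125)&(h[...,1]>130)&(P[...,2]>112)&(P[...,2]<125)&(P[...,1]>180)&(P[...,1]<380)&(P[...,0]>500); print('cab x',np.percentile(P[m][:,0],[1,99]))
for a,b in(('t10','t31'),('t0','t31')):
    A,B=load(a)['pixels'].astype(int),load(b)['pixels'].astype(int)
E
```

```text
time: 43.8
tool_pos: [362.2, 478.3, 249.3]
ee_rot: [0.003, 1.578, -0.001]
wrist_force: [0.3, -0.6, -0.1]
gripper_width: 0.0
now [362.2 478.3 249.3] yaw -0.1 F [ 0.3 -0.6 -0.1] w 0.0 t 43.8
handle [ 633.  -192.8  101.2] (array([ 632., -193.]), array([77.4, 11.9]), 84.2)
pad 211 [ 441.7 -320.6   32.1]
front top 147 [[593.  150.8  92.7]
 [597.8 295.1 104.6]
 [603.6 392.5 105.9]]
cab x [613.6 832.3]
handle [ 630.3 -187.9  101.5] (array([ 631.1, -189.3]), array([77.2, 13.9]), 84.1)
pad 159 [ 440.7 -317.6   33. ]
front top 343 [[594.1 153.4  90.5]
 [599.1 276.1 104.1]
 [609.1 394.3 105.9]]
cab x [611.3 831.3]Traceback (most recent call last):
  File "<stdin>", line 11, in <module>
  File "h.py", line 5, in load
    def load(tag): return dict(np.load(f'pics/{tag}.npz'))
                               ~~~~~~~^^^^^^^^^^^^^^^^^^^
    fid = stack.enter_context(open(os.fspath(file), "rb"))
                              ~~~~^^^^^^^^^^^^^^^^^^^^^^^
FileNotFoundError: [Errno 2] No such file or directory: 'pics/t0.npz'
```

View pics/s31.png

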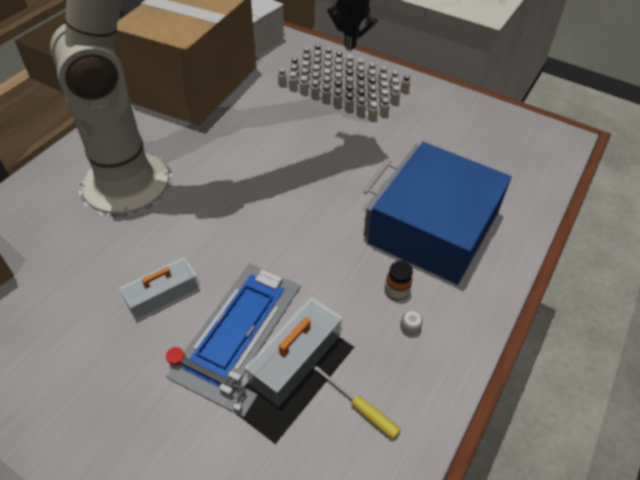

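View pics/t31.png

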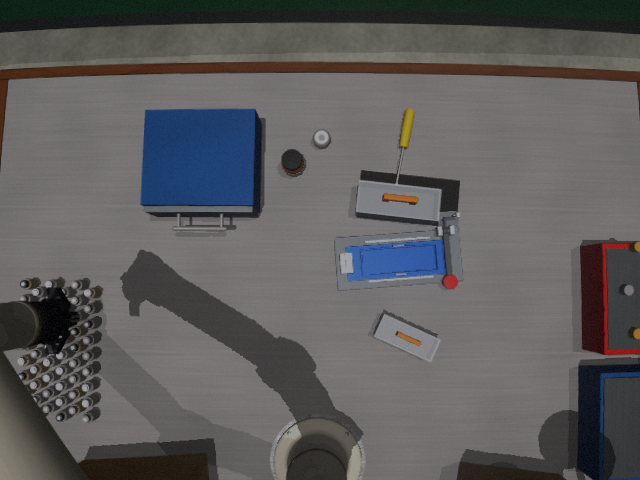

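The scene looks right: drawer shut at top (200,210), tray empty and clamped, cover on the mat at (400,199), bystanders in place. I verify the drawer gap by comparing the front plate's outer-face position and thickness before and after.

```bash
python3 - <<'E'
from m import *
for tag in('top0','t31','scene0','s31'):
    c=load(tag); Y,X=np.mgrid[0:480,0:640]; P=at_depth(c,np.c_[X.ravel(),Y.ravel()]).reshape(480,640,3); h=cv2.cvtColor(c['pixels'],cv2.COLOR_RGB2HSV)
    m=(P[...,2]>97)&(P[...,2]<110)&(P[...,0]>430)&(P[...,0]<620)&(P[...,1]>180)&(P[...,1]<370)&(h[...,1]<65)
    print(tag,m.sum(),np.percentile(P[m],[2,10,50,90,98],axis=0)[:,[0,2]].tolist())
    if tag in('t31','top0'):
        u=200
        for r in (range(198,222) if tag=='t31' else range(256,280)): print(r,c['pixels'][r,u].tolist(),P[r,u])
t=load('t31'); s=load('s31')
cv2.imwrite('pics/c31.png',np.hstack([cv2.resize(t['pixels'][190:245,135:270,::-1],(400,300),interpolation=cv2.INTER_CUBIC),cv2.resize(s['pixels'][140:280,350:470,::-1],(400,300),interpolation=cv2.INTER_CUBIC)]))
E
```

```text
top0 516 [[454.5534815429392, 99.7579052478549], [455.48577025372106, 103.57005346083481], [461.67634446912274, 106.352029679455], [467.95014237593534, 108.94053163158875], [469.14383085762967, 109.74231577465697]]
256 [163, 127, 88] [497.6 289.9  20.1]
257 [167, 132, 93] [495.  289.3  22.3]
258 [166, 129, 89] [492.8 290.7  16.4]
259 [165, 131, 91] [490.2 289.3  22. ]
260 [147, 117, 82] [487.7 289.   22.7]
261 [93, 72, 50] [485.1 287.9  26.6]
262 [93, 73, 50] [482.9 289.4  20.9]
263 [99, 80, 55] [480.5 290.   18.1]
264 [133, 112, 78] [478.  289.8  18.8]
265 [164, 143, 101] [473.3 269.9  96. ]
266 [139, 121, 87] [470.8 268.7 100.7]
267 [87, 88, 87] [468.4 267.3 105.8]
268 [113, 114, 119] [466.  265.9 111.1]
269 [108, 112, 117] [463.8 267.  106.5]
270 [114, 118, 122] [461.7 268.3 101.2]
271 [116, 119, 123] [459.3 267.3 105.1]
272 [110, 111, 115] [457.  265.4 112.1]
273 [85, 86, 88] [454.8 267.2 105.1]
274 [85, 81, 81] [453.9 295.2  -4.6]
275 [106, 102, 102] [451.3 292.5   5.8]
276 [103, 101, 99] [448.8 292.6   5.2]
277 [112, 108, 108] [446.4 293.7   0.4]
278 [120, 116, 117] [444.  294.
[... 917 characters left out ...]
215 [30, 29, 32] [594.4 284.2  53. ]
216 [27, 31, 35] [595.  290.2  29.7]
217 [86, 84, 86] [596.3 297.7   0.1]
218 [105, 100, 101] [593.9 298.   -1.2]
219 [106, 103, 105] [591.4 297.9  -1.3]
220 [105, 102, 103] [588.4 296.9   2.3]
221 [124, 119, 117] [586.1 297.4   0.3]
scene0 379 [[453.6915426194374, 99.90345633317551], [455.6621658466886, 102.32857508493463], [462.9644690386514, 105.97569801077464], [468.1814821147735, 108.47861387421543], [469.2743171903302, 109.48845710969735]]
s31 216 [[593.8150553801878, 102.06033581081789], [594.9409117589469, 103.41203261313817], [598.6832834657571, 106.36489407288653], [602.3892197247351, 108.84247701691808], [603.4851918940041, 109.59647950141762]]
```

View pics/c31.png

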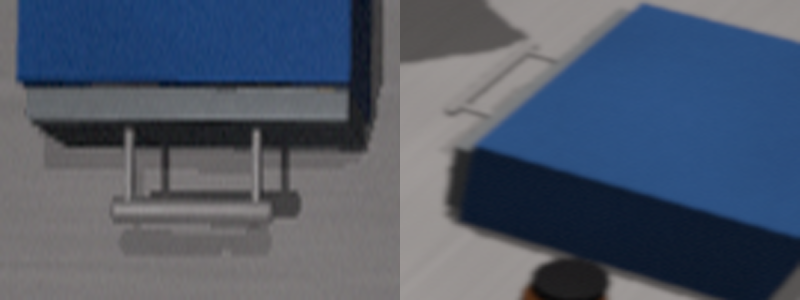

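Both views give 140 mm of travel, within the given 140 to 160 mm range. I zoom on the seam for a residual gap.

```bash
python3 - <<'E'
from m import *
t=load('t31'); s=load('s31')
cv2.imwrite('pics/c31b.png',np.hstack([cv2.resize(t['pixels'][198:222,215:265,::-1],(400,400),interpolation=cv2.INTER_NEAREST),cv2.resize(s['pixels'][195:245,355:405,::-1],(400,400),interpolation=cv2.INTER_NEAREST)]))
R,tt=pose(s)
# expected edges at y=146 side: cabinet front edge bottom/top
print(proj(s,[[609,146,120],[609,146,0],[595,150,106],[609,150,106]]))
# side of cabinet: x of front edge along its -y side from scene
P=at_depth(s,np.c_[np.tile(np.arange(360,410),50),np.repeat(np.arange(195,245),50)]).reshape(50,50,3)
col=s['pixels'][195:245,355:410]
for r in (25,30,35,40): 
    print(r+195,[(int(P[r,k,0]),int(P[r,k,1]),int(P[r,k,2]),*map(int,s['pixels'][195+r,360+k])) for k in range(2,22,2)])
E
```

```text
[[371.3 207.2]
 [366.8 243.2]
 [365.9 208. ]
 [371.6 210.5]]
220 [(565, 203, 0, 154, 149, 147), (568, 206, -1, 116, 113, 112), (597, 151, 67, 48, 48, 49), (602, 152, 69, 40, 41, 42), (609, 147, 77, 27, 32, 43), (614, 146, 81, 13, 26, 44), (619, 146, 85, 12, 25, 44), (623, 146, 86, 14, 25, 45), (628, 145, 91, 14, 27, 45), (633, 145, 94, 14, 25, 44)]
225 [(571, 192, -3, 153, 149, 148), (595, 150, 50, 111, 108, 107), (598, 153, 49, 46, 46, 47), (603, 153, 52, 37, 38, 41), (611, 145, 64, 21, 28, 44), (614, 149, 62, 12, 25, 44), (621, 144, 71, 12, 25, 44), (624, 147, 70, 11, 26, 44), (629, 147, 73, 14, 27, 45), (635, 142, 81, 14, 26, 46)]
230 [(580, 175, 0, 145, 141, 140), (596, 149, 35, 84, 82, 81), (600, 151, 35, 42, 42, 43), (606, 149, 40, 33, 36, 42), (611, 148, 45, 16, 26, 43), (615, 149, 46, 13, 24, 45), (622, 144, 55, 14, 26, 44), (625, 150, 51, 14, 26, 45), (631, 147, 57, 14, 26, 45), (635, 147, 60, 16, 27, 46)]
235 [(587, 162, 0, 143, 139, 137), (597, 150, 16, 82, 80, 79), (603, 148, 22, 43, 44, 45), (608, 148, 26, 28, 33, 44), (613, 147, 29, 16, 27, 45), (617, 150, 29, 13, 25, 45), (623, 145, 38, 14, 27, 45), (627, 148, 38, 16, 26, 45), (632, 148, 40, 13, 26, 45), (638, 145, 46, 15, 26, 45)]
```

View pics/c31b.png

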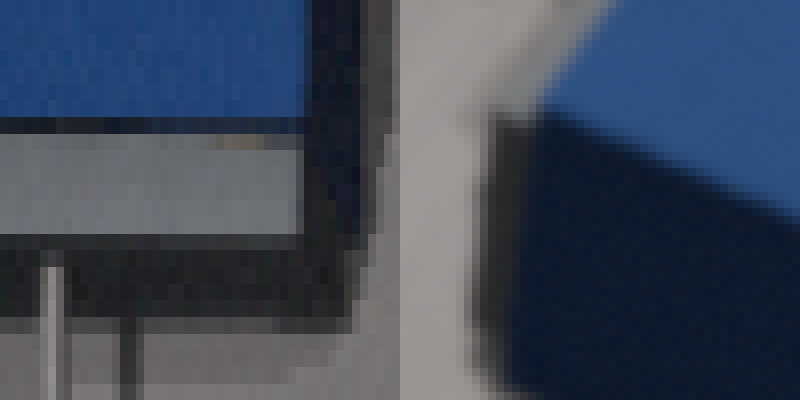

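The side view shows the plate against the cabinet. The top view shows a faint wood-coloured sliver at crop (240,140), so a 1 to 2 mm gap is possible. There is plenty of time, so I push once more, a bit harder.

```bash
python3 g.py 440,275,180,0 440,275,66,0 
```

```text
now [359.8 482.8 249.1] yaw 0.3 F [-1.  -0.2 -0.4] w -0.003 t 43.9
(440.0, 275.0, 180.0, 0.0) [0.067,-0.209,0.080,0.005,-0.008,-0.005]
(440.0, 275.0, 66.0, 0.0) [0.181,-0.209,0.081,0.005,-0.008,-0.005]
```

```bash
python3 -m pendant '[[0.0,-0.209,0.08,0,-0.008,-0.005],[0.0,-0.209,0.08,0,-0.008,-0.005],[0.0,-0.209,0.08,0,-0.008,-0.005],[0.0,-0.209,0.08,0,-0.008,-0.005],[0.0,-0.209,0.08,0,-0.008,-0.005],[0.067,-0.209,0.08,0,-0.008,-0.005],[0.11,-0.209,0.08,0,-0.008,-0.005],[0.15,-0.209,0.08,0,-0.008,-0.005],[0.181,-0.209,0.08,0,-0.008,-0.005],[0.181,-0.209,0.08,0,-0.008,-0.005]]' 0; python3 -m pendant '[[0,0,0.03,0,0,0],[0,0,0.06,0,0,0],[0,0,0.08,0,0,0],[0,0,0.088,0,0,0],[0,0,0.094,0,0,0],[0,0,0.098,0,0,0]]' 0; python3 g.py
```

```text
time: 44.9
tool_pos: [435.9, 272.2, 62.4]
ee_rot: [-0.008, 1.578, -0.001]
wrist_force: [-1.2, -0.8, 0.4]
gripper_width: 0.006
time: 45.5
tool_pos: [533.9, 272.9, 62.5]
ee_rot: [-0.008, 1.578, -0.001]
wrist_force: [-0.6, -0.6, 0.7]
gripper_width: -0.0
now [533.9 272.9  62.5] yaw 0.3 F [-0.6 -0.6  0.7] w -0.0 t 45.5
```

```bash
python3 -m pendant '[[0,0,0.004,0,0,0],[0,0,0.008,0,0,0],[0,0,0.011,0,0,0]]' 0; python3 g.py;  python3 -m pendant '[[0,0,0.005,0,0,0],[0,0,0.01,0,0,0],[0,0,0.01,0,0,0]]' 0; python3 g.py
```

```text
time: 45.8
tool_pos: [540.3, 273.4, 62.2]
ee_rot: [-0.01, 1.586, -0.0]
wrist_force: [-16.0, -2.4, 14.7]
gripper_width: -0.002
now [540.3 273.4  62.2] yaw 0.4 F [-16.   -2.4  14.7] w -0.002 t 45.8
time: 46.1
tool_pos: [540.0, 273.6, 61.2]
ee_rot: [-0.016, 1.605, -0.001]
wrist_force: [-24.0, -2.8, 19.7]
gripper_width: 0.001
now [540.  273.6  61.2] yaw 0.5 F [-24.   -2.8  19.7] w 0.001 t 46.1
```

It stops firmly at the same place under 24 N, so the drawer is against its end stop. I retreat clear of everything and take a last look.

```bash
python3 -m pendant '[[0,0,-0.03,0,0,0],[0,0,-0.07,0,0,0],[-0.03,0,-0.11,0,0,0],[-0.08,0,-0.13,0,0,0],[-0.12,0.05,-0.14,0,0,0],[-0.16,0.1,-0.16,0,0,0],[-0.18,0.12,-0.16,0,0,0],[-0.18,0.12,-0.16,0,0,0],[-0.18,0.12,-0.16,0,0,0]]' 0; python3 g.py
python3 - <<'E'
from m import *
s=snap('scene','s32'); t=snap('top','t32'); cv2.imwrite('pics/c32.png',np.hstack([cv2.resize(s['pixels'][...,::-1],(400,300)),cv2.resize(t['pixels'][...,::-1],(400,300))]))
for c in(s,t):
    h=cv2.cvtColor(c['pixels'],cv2.COLOR_RGB2HSV);Y,X=np.mgrid[0:480,0:640]; P=at_depth(c,np.c_[X.ravel(),Y.ravel()]).reshape(480,640,3)
    m=(P[...,2]>97)&(P[...,2]<110)&(P[...,0]>430)&(P[...,0]<620)&(P[...,1]>180)&(P[...,1]<370)&(h[...,1]<65); print('front',np.percentile(P[m][:,0],[2,50,98]))
    m=((h[...,0]<5)|(h[...,0]>176))&(h[...,1]>150)&(h[...,2]>80)&(P[...,1]>-400)&(P[...,1]<-250)&(P[...,0]<550); print('pad',np.median(P[m],0))
E
```

```text
time: 47.0
tool_pos: [384.6, 396.6, 246.9]
ee_rot: [-0.017, 1.603, 0.005]
wrist_force: [0.1, -0.3, 0.2]
gripper_width: 0.003
now [384.6 396.6 246.9] yaw 0.8 F [ 0.1 -0.3  0.2] w 0.003 t 47.0
front [594.1 598.9 603.9]
pad [ 440.8 -321.1   32.2]
front [594.5 601.3 610.1]
pad [ 440.7 -317.9   32.1]
```

View pics/c32.png

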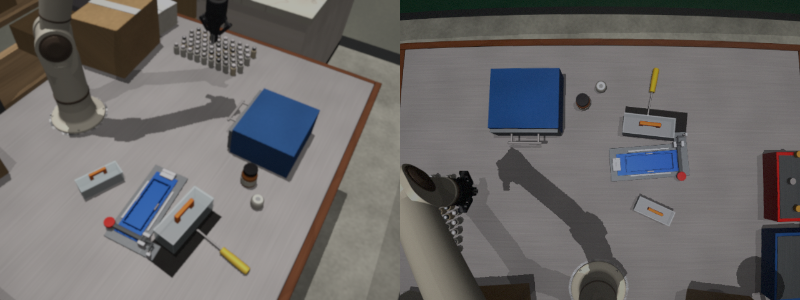

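The drawer is shut at top (526,130), the cover is on the mat at (650,124), the clamp pad is down at (682,176), and the bystanders are in place. The arm is free. I hand in.

```bash
python3 -c "
from station import bot
print(bot.sign_off())"
```

```text
the job is handed in; nothing more can be done
None
```

I latched the clamp, lifted the larger cover straight off, and stood it on the mat. The three fuses that were present and the white carton went into the drawer, and I slid the drawer shut. I handed the job in at about 47 s; the hand-in reports no verdict.

**Last checks:**
- **Clamp:** the top of the pad is 32 mm above the bench, which matches fully down (33 mm).
- **Tray:** the pictures show it empty and flat in its dock.
- **Cover:** it stands upright, handle top at 101 mm, about 36 mm from the mat's middle. I set it off-centre on purpose, inside the 50 mm limit, because the screwdriver tip lies over the mat and the clamp bracket is close to it.
- **Drawer:** it travelled about 140 mm and stopped firmly at the same place twice, the second time under 24 N. One top picture showed a few wood-coloured pixels at the seam, so a gap of 1 to 2 mm is possible; the limit is 6 mm. I could not see inside once it was shut; before closing, all three fuses and the carton stood in it below the rim.
- **Jar, screwdriver and screw cap:** they look unmoved in the pictures; I did not measure them.

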